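# Caliper check of pipe coupons in a water lab

### The arm

A 6-joint arm with a two-finger parallel gripper is mounted at the origin on the work surface. World frame = base frame: x ahead of the robot, y to its left, z up, the work surface at z = 0. Lengths are in m, angles in rad, forces in N, time in s.
With the tool pointing down it reaches from about 0.3 to 0.875 m from the base axis. Payload 6.4 kg.
Tool frame: the origin (TCP) lies at the very end of the fingers, on their centre line; the grasp point (between the pads) lies manip.tcp_to_grasp behind it (manip.tcp_to_grasp is the distance from the TCP to the grasp point, in m); x points along the fingers, y is the direction in which the jaws open and shut, and the axes are right-handed (so a half turn about x gives the same grasp; the last joint's range is limited). The gripper opens to 88 mm and grips with 3 to 60 N. Pads are 18 mm wide; open, the fingers measure 123 mm over their backs; the gripper's body (75 mm by 187 mm) begins 45 mm behind the grasp point.
Start: joints at [-1.31, 0.181, 1.607, -0, 1.354, -0.206], TCP at [0.259, -0.513, 0.239] pointing down, gripper open.
Joint ranges: [-2.99, 2.99], [-0.89, 2.07], [0.3, 2.58], [-1.14, 4.28], [0, 2.63], [-3.12, 3.12]. Speed limits (rad/s): [2.57, 2.57, 3.01, 3.14, 3.14, 3.14].

### API

Orientations are given as a rotation vector (axis times angle).
In Python, from station import manip gives the robot as it stands. The module is installed in compiled form; this text tells all that it offers.
- The arm moves only by the tool step_arm, never from a script. Its argument "motion" is a list of rows, each a list of 3 entries, a list of its own where there are three numbers: the shift along the tool's x, y, z in m, then the turn, a rotation vector about the tool's x, y, z in rad, then the closure, from -1 (fully open) to 1 (shut). A call has 1 to 10 rows; each row is the pose to reach, as a shift and turn from the pose commanded when the call began, along the tool's axes at that moment; what a row does not reach only later rows make up. A row lasts 1/8 s, in which the tool goes at most 62.5 mm and 10.7 degrees, less where a joint would pass 70% of its speed; a pose out of reach is approached as far as the arm can. A call with a gripper value outside its range is refused whole. The fingers move at their own pace and stop on an object; "newtons" is the grip in N (left out, the last holds). Time passes only in rows, so rows that repeat a pose let the fingers close. It gives the time, the measured TCP pose, the force and the opening at its end, in the units of the state.
- manip.get_state(): the state, without advancing time (a new reading comes with each control period).
- manip.grab_frame(name): name is "scene" or "top"; returns the picture (384x512x3 uint8, blue, green, red); there is no depth.
- manip.camera_info(name): a dict with "fx", "fy", "cx", "cy" (pixels), "R" (3x3) and "t" (3): a world point X has camera coordinates R X + t. Camera axes: x right, y down, z forward; pixel columns grow to the right and rows downward; lengths in m; the calibration is good to about 2 mm. A picture is of the moment at which its call begins. camera_info takes no time and is no camera call.
- manip.hand_in(): hands the job in, once; it reports no verdict.
Trained networks look in the newest picture that a camera, given by its name, has taken for a name from the list of things; names that differ only in an ending like _2 or _b are one class to them, and where a whole thing is asked for, a point or a joint stands for the part that bears it (a point fixed in the world has none). Each returns a list of dicts, best first, with "score" (0 to 1); they miss things now and then, are a little off and sometimes report something else, mostly with a low value. They report only what shows in the picture. A call takes as long as a camera call.
- manip.recognise(camera, thing): "position" ([column, row] in pixels, amid what is visible of it).
- manip.masks_of(camera, thing): "pixels" (384x512 bool, what is visible of it) and "position" ([column, row] in pixels, amid what is visible of it).
- manip.landmark_of(camera, thing): "position" ([column, row] in pixels: a listed point, or the origin of a listed thing).
The state is a dict: "time": time; "qpos": joint angles; "dq": joint speeds; "effort": joint torques, N m; "eef_pos": TCP position; "tool_rot": TCP orientation; "contact_force": force on the tool from outside, world axes, zero at the start; "ft_torque": the same for the moment, N m; "opening": opening from 0.0 (shut) to 1.0 (fully open).
Only numpy, scipy, OpenCV 4.12 (cv2) and the standard library are available. Lean on these libraries where they do the work, as an engineer would, in place of code of your own. Each camera call takes 0.05 s, during which the arm holds its last target.

### The job

Lift the blue lid off the white specimen case by its knob and lay it right way up on the bench. Then check every pipe piece standing on the bench in the bench caliper, one at a time, in the order copper, steel, blue (skip any that is not there): stand it upright between the jaws and let go of it, slide the moving jaw gently shut by its orange grip until the piece touches both jaws, keeping the jaw square and letting it rest there a moment, then open the jaw and stand the piece upright on the floor of the case. Finish with all pieces standing in the case, the lid still on the bench and the caliper jaw slid fully open, without disturbing the glassware and other things around.

Things in the scene. Friction and masses are not known exactly. Their poses are not given: they have to be found in the camera images.
- caliper: bench caliper fixed to the bench: a grey base plate, top 10 mm above the bench, from -65 to 75 mm in its own x and -100 to 100 in its y; origin at bench level, z up. A steel beam (its top at z 34 mm, from x 49 to 65) runs along y. Both jaws reach from the beam towards -x, from z 12 to 34 mm. Pieces stand on the base plate between the jaws, about x = -5 mm in this frame (clear of the carriage, whose front is at x 40 mm; the jaws end at x -35 mm)
- fixed_jaw: the fixed steel jaw, part of the caliper; same origin and axes as caliper; its measuring face is the plane y = -70 mm, facing +y
- jaw: the moving steel jaw, on the carriage; origin at its pivot on the carriage, at bench level, at caliper x 57 mm, on the carriage's middle, z up; axes parallel to the caliper's while it is square. Its measuring face is 21 mm to -y of its origin. It can rock about the vertical pivot against a spring (8 N m/rad): 0.06 rad at about 8 N pressed on a piece 60 mm from the pivot; it squares up again when unloaded
- carriage (a joint): travel of the sliding carriage along the beam, in m: 0 = fully open, grows to 0.105 as it closes (towards the caliper's -y). Clear gap between the jaws = 0.110 - value. Slides with about 3 N of friction and stays where it is left
- slide_grip (a point): grip point of the orange upright fin on the carriage, 75 mm above the bench and 15 mm below the fin's top; the fin is 14 mm thick along the caliper's y (pinch it there, from above), 36 mm wide along x, standing from z 40 to 90 mm. It lies at caliper x 62 mm
- case: open white specimen case fixed to the bench, outside 150 mm (its x) x 240 mm (its y) x 66 mm high, walls and floor 5 mm thick; origin at the centre of its underside, z up
- lid: blue loose lid, 160 mm (x) x 250 mm (y) plate 6 mm thick with a 6 mm deep step below (132 x 222 mm) that sits in the case mouth; origin at the centre of the step's underside, z up (0 when lying on the bench, 60 mm when on the case); 200 to 330 g
- lid_knob (a point): middle of the lid's black round knob, 28 mm in diameter, from 22 to 48 mm above the lid's origin (this point: 35 mm above it), on an 18 mm stem
- pipe_copper: copper pipe piece, a plain round cylinder with both ends closed by flush dark rubber plugs (nothing fits inside), 46 mm in diameter and 56 mm long, 95 to 185 g, standing upright on the bench at the start; origin at the centre of its lower end, z along its axis. May be absent.
- pipe_steel: bright steel pipe piece, a plain round cylinder with both ends closed by flush dark rubber plugs (nothing fits inside), 54 mm in diameter and 56 mm long, 95 to 185 g, standing upright on the bench at the start; origin at the centre of its lower end, z along its axis. May be absent.
- pipe_blue: blue plastic pipe piece, a plain round cylinder with both ends closed by flush dark rubber plugs (nothing fits inside), 62 mm in diameter and 56 mm long, 95 to 185 g, standing upright on the bench at the start; origin at the centre of its lower end, z along its axis. May be absent.
- reagent: brown glass reagent bottle, 64 dia x 130 high (mm); not to be disturbed; origin at the centre of its underside
- beaker: clear glass beaker, 72 dia x 90 high (mm); not to be disturbed; origin at the centre of its underside
- flask: green glass conical flask, 72 dia x 110 high (mm); not to be disturbed; origin at the centre of its underside
- wash_bottle: white bottle with red cap, 66 dia x 170 high (mm); not to be disturbed; origin at the centre of its underside
- jar: clear jar with white cap, 68 dia x 80 high (mm); not to be disturbed; origin at the centre of its underside
- spatula: flat scraper with a wooden handle, lying flat, 180 long (mm); not to be disturbed; origin at its middle, underneath
- filter_box: cardboard box, 80 x 110 x 45 high (mm); not to be disturbed; origin at the centre of its underside

How it is judged:
By the outcome, as a careful person would: the job done as asked, in the order asked, and still so for the second after the job is handed in, with the robot touching nothing.
Of pipe_copper, pipe_steel, pipe_blue only 2 to 3 are there at a start; the rules pass over those that are not, and their reading is None.
At some moment in a run one of pipe_copper, pipe_steel, pipe_blue may be knocked a few centimetres aside while the robot is not near it.
It also fails if it takes over 210 s, if anything falls off the work surface, if the arm or the gripper's body presses on something with over 40 N, if the wrist force passes 120 N, or if a joint passes its speed limit or range.

## Working session

There is one attempt and no reset: what is moved stays moved. The work goes in short steps, Python scripts to look and compute and a tool call to move; the robot and the scene stay as the last step left them, time stands still between calls to the robot, and variables do not carry over. Pictures are saved under pics/ and viewed, and the job is handed in when it is done.

Besides the shell and the picture viewer there is one more tool, called after "Request:" by a JSON object that holds its "op" and its "data", one argument or row to a line. step_arm: Moves the arm, as the interface text tells. Its arguments: {"type":"object","properties":{"motion":{"type":"array"},"newtons":{"type":"number"}},"required":["motion"]}

```bash
mkdir -p pics
cat > h.py <<'E'
import numpy as np,cv2
from station import manip
from scipy.spatial.transform import Rotation as Ro
def ray(cam,px):
    c=manip.camera_info(cam);R=np.array(c["R"]);t=np.array(c["t"])
    d=R.T@np.array([(px[0]-c["cx"])/c["fx"],(px[1]-c["cy"])/c["fy"],1]);return -R.T@t,d
def atz(cam,px,z):
    o,d=ray(cam,px);return o+d*(z-o[2])/d[2]
def proj(cam,X):
    c=manip.camera_info(cam);p=np.array(c["R"])@np.array(X)+np.array(c["t"])
    return np.array([c["fx"]*p[0]/p[2]+c["cx"],c["fy"]*p[1]/p[2]+c["cy"]])
def tri(p1,p2):
    o1,d1=ray("top",p1);o2,d2=ray("scene",p2)
    A=np.array([d1,-d2]).T;s=np.linalg.lstsq(A,o2-o1,rcond=None)[0]
    a=o1+d1*s[0];b=o2+d2*s[1];return (a+b)/2,np.linalg.norm(a-b)
def snap(cam,name,k=1.5):
    f=manip.grab_frame(cam);cv2.imwrite(f"pics/{name}.png",cv2.resize(f,None,fx=k,fy=k));return f
def st():
    s=manip.get_state();R=Ro.from_rotvec(s["tool_rot"]).as_matrix()
    print("t",round(s["time"],2),"p",np.round(s["eef_pos"],4),"F",np.round(s["contact_force"],1),"op",round(s["opening"],3));print(np.round(R,3).tolist());return s,R
E
python3 - <<'E'
from h import *
np.set_printoptions(suppress=True,precision=4)
s,R=st();print(manip.tcp_to_grasp)
for c in("top","scene"):
    snap(c,"a_"+c);i=manip.camera_info(c);print(c,-np.array(i["R"]).T@np.array(i["t"]),i["fx"])
    for n in["caliper","jaw","slide_grip","case","lid","lid_knob","pipe_copper","pipe_steel","pipe_blue","reagent","beaker","flask","wash_bottle","jar","spatula","filter_box"]:
        r=manip.landmark_of(c,n)
        print(n,[(np.round(q["position"],1).tolist(),round(q["score"],2)) for q in r[:2]])
E
```

```text
t 0.0 p [ 0.2586 -0.513   0.2378] F [ 0.1 -0.2 -0.7] op 1.0
[[-0.0, 0.45, -0.893], [0.002, -0.893, -0.45], [-1.0, -0.002, -0.0]]
0.0187
top [0.4507 0.0301 1.7091] 434.9903673152508
caliper [([269.0, 185.4], 0.83)]
jaw [([269.9, 171.0], 0.38)]
slide_grip [([272.3, 165.6], 0.75), ([316.2, 215.8], 0.49)]
case []
lid [([176.2, 202.3], 0.64), ([170.3, 205.5], 0.62)]
lid_knob [([170.1, 205.5], 0.83)]
pipe_copper [([351.4, 216.4], 0.62)]
pipe_steel []
pipe_blue [([370.7, 161.3], 0.69), ([318.2, 215.3], 0.54)]
reagent [([211.5, 140.2], 0.56), ([267.9, 183.9], 0.5)]
beaker []
flask [([368.5, 162.7], 0.76)]
wash_bottle [([384.0, 193.5], 0.69)]
jar []
spatula [([321.1, 251.9], 0.91)]
filter_box [([174.3, 152.6], 0.85), ([315.2, 215.0], 0.44)]
scene [ 1.1931 -0.6463  0.8161] 369.7444259009014
caliper [([253.3, 219.3], 0.65)]
jaw [([310.4, 152.3], 0.58), ([264.6, 228.0], 0.57)]
slide_grip [([270.0, 213.7], 0.85)]
case [([311.4, 166.6], 0.59), ([159.4, 205.1], 0.58)]
lid [([313.3, 150.4], 0.79)]
lid_knob [([312.4, 143.1], 0.89), ([354.3, 188.0], 0.28)]
pipe_copper [([145.5, 246.3], 0.81)]
pipe_steel [([338.5, 212.9], 0.6)]
pipe_blue [([187.7, 229.1], 0.74)]
reagent [([353.4, 187.6], 0.41)]
beaker [([260.8, 277.0], 0.79)]
flask [([162.3, 308.8], 0.9)]
wash_bottle [([116.1, 293.2], 0.76), ([312.3, 134.3], 0.39)]
jar [([310.4, 133.9], 0.65)]
spatula [([160.4, 205.8], 0.59)]
filter_box [([350.3, 185.7], 0.81)]
```

View pics/a_top.png

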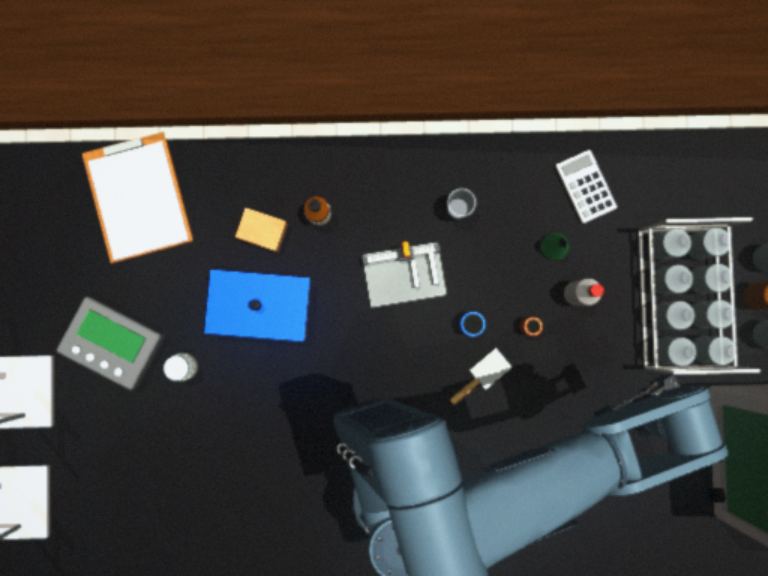

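View pics/a_scene.png

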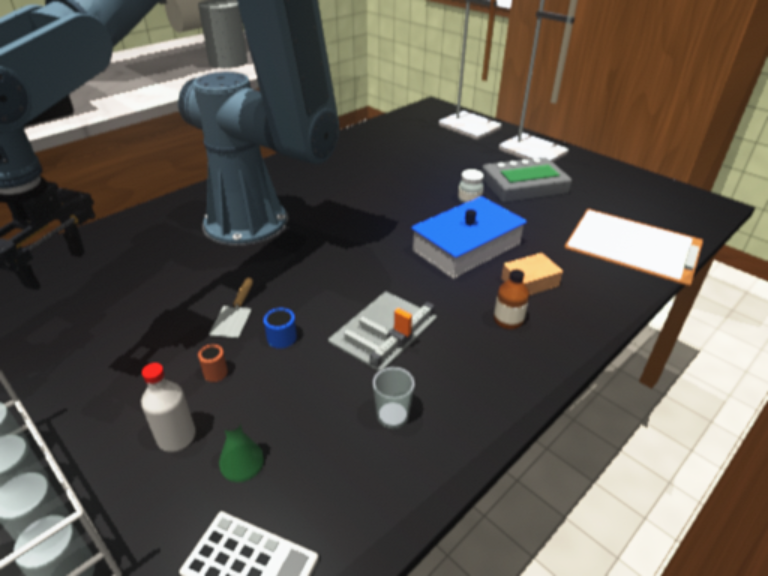

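The top view shows the case and lid at about (257,305) in the enlarged picture, the caliper at (403,275) with its jaw partly closed, the blue pipe at (473,324) and copper at (533,326). No steel piece shows. Next I'll measure these.

Run:
```python
from h import *
np.set_printoptions(suppress=True,precision=4)
Z={"caliper":0,"slide_grip":.075,"lid":.06,"lid_knob":.095,"pipe_copper":0,"pipe_blue":0,"pipe_steel":0,"jaw":0,"reagent":0,"beaker":0,"flask":0,"wash_bottle":0,"jar":0,"spatula":0,"filter_box":0,"case":0}
F={c:manip.grab_frame(c) for c in("top","scene")}
for n,z in Z.items():
    for c in("top","scene"):
        for r in manip.landmark_of(c,n)[:2]:
            if r["score"]>.3: print(n,c,round(r["score"],2),atz(c,r["position"],z)[:2])
def mask(c,n):
    r=manip.masks_of(c,n); return r[0] if r else None
for n,z in(("lid",.072),("pipe_copper",.056),("pipe_blue",.056),("pipe_steel",.056),("caliper",.01)):
  for c in("top","scene"):
    m=mask(c,n)
    if m is None: print(n,c,None);continue
    p=m["pixels"];ys,xs=np.nonzero(p)
    b=cv2.minAreaRect(np.array([xs,ys]).T.astype(np.float32));
    print(n,c,round(m["score"],2),p.sum(),b)
    if c=="top":
        W=np.array([atz(c,q,z)[:2] for q in cv2.boxPoints(b)]);print(W.tolist(),W.mean(0))
for c in("top","scene"):
    f=F[c]
    y0,x0=(130,120) if c=="top" else (110,90)
    cv2.imwrite(f"pics/b_{c}.png",cv2.resize(f[y0:y0+140,x0:x0+190] if c=="top" else f[y0+20:y0+160,x0+20:x0+210],None,fx=4,fy=4,interpolation=cv2.INTER_CUBIC))
```

```text
caliper top 0.77 [ 0.5708 -0.0389]
caliper scene 0.62 [ 0.5699 -0.0357]
slide_grip top 0.61 [ 0.6299 -0.033 ]
slide_grip scene 0.94 [ 0.6374 -0.0302]
lid top 0.91 [0.5144 0.3357]
lid scene 0.92 [0.5176 0.3223]
lid scene 0.57 [ 0.4937 -0.3786]
lid_knob top 0.66 [0.4936 0.3369]
lid_knob top 0.39 [ 0.6144 -0.0398]
lid_knob scene 0.9 [0.4987 0.3419]
pipe_copper top 0.46 [ 0.4373 -0.3579]
pipe_blue top 0.73 [ 0.44   -0.2168]
pipe_blue scene 0.88 [ 0.4518 -0.2162]
jaw top 0.44 [ 0.6204 -0.0307]
jaw scene 0.56 [ 0.631  -0.0475]
reagent top 0.57 [0.7496 0.1818]
reagent scene 0.86 [0.7411 0.1896]
beaker top 0.89 [ 0.7484 -0.1863]
beaker scene 0.83 [ 0.751  -0.1802]
beaker scene 0.45 [ 0.4473 -0.2099]
flask top 0.78 [ 0.6458 -0.4354]
flask scene 0.57 [ 0.6519 -0.4389]
wash_bottle top 0.83 [ 0.5156 -0.4936]
wash_bottle scene 0.87 [ 0.5267 -0.487 ]
jar top 0.68 [0.3364 0.5332]
jar top 0.38 [0.7028 0.3376]
jar scene 0.82 [0.3633 0.5078]
spatula top 0.61 [ 0.2888 -0.2266]
spatula scene 0.58 [ 0.312 -0.227]
filter_box top 0.82 [0.6951 0.3306]
filter_box top 0.65 [ 0.7437 -0.1814]
filter_box scene 0
[... 1207 characters left out ...]
[0.6079974809726635, -0.04796231671039359], [0.6102162575717733, -0.06350110554974497], [0.5405596020026089, -0.07317207756994135], [0.5383572088764521, -0.05766074153747707]] [ 0.5743 -0.0606]
pipe_steel scene 0.28 275 ((313.5, 123.0), (20.0, 15.0), 90.0)
caliper top 0.76 1821 ((268.66107177734375, 182.0872344970703), (37.66300582885742, 51.768314361572266), 81.57302856445312)
[[0.6390251685245049, 0.07503045191940037], [0.6642021097058628, -0.12670563763779505], [0.5172424434805143, -0.14415647234111148], [0.4924727769631237, 0.056838267194054826]] [ 0.5782 -0.0347]
caliper scene 0.62 2059 ((256.48895263671875, 217.08470153808594), (39.537574768066406, 66.37617492675781), 46.0809211730957)
```

```bash
sleep 0
```

```text
(no output)
```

View pics/b_top.png

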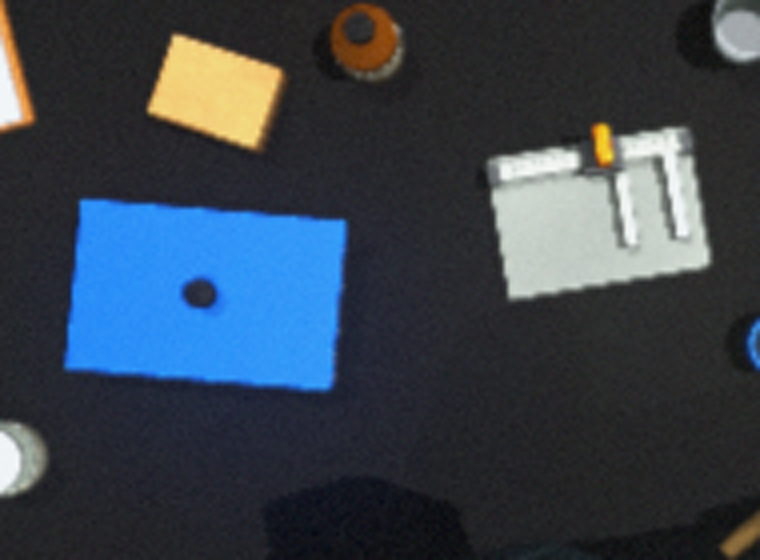

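View pics/b_scene.png

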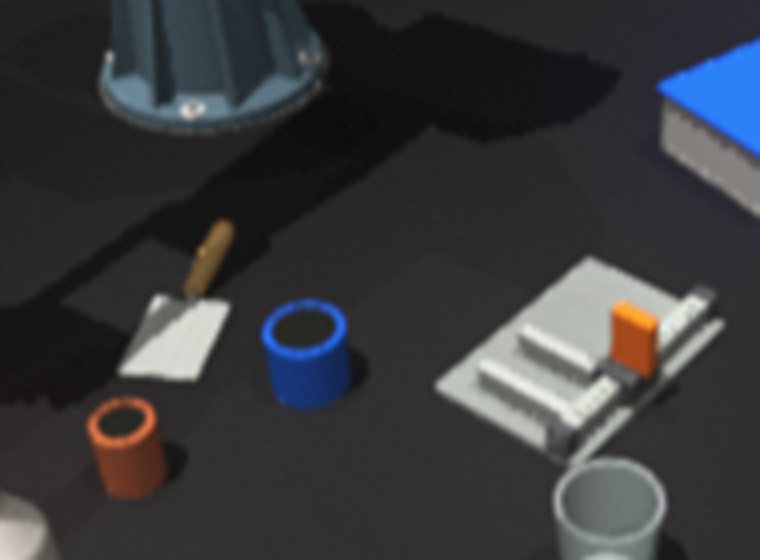

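Run:
```python
from h import *
from scipy.optimize import least_squares
np.set_printoptions(suppress=True,precision=4)
f=manip.grab_frame("top");g=manip.grab_frame("scene")
def seg(f,lo,hi,box=None):
    m=cv2.inRange(cv2.cvtColor(f,cv2.COLOR_BGR2HSV),lo,hi)
    if box:
        k=np.zeros_like(m);k[box[1]:box[3],box[0]:box[2]]=1;m=m*k
    return m
# lid
m=seg(f,(100,120,100),(120,255,255),(120,170,220,240));ys,xs=np.nonzero(m)
b=cv2.minAreaRect(np.array([xs,ys]).T.astype(np.float32));W=np.array([atz("top",q,.072)[:2] for q in cv2.boxPoints(b)]);print("lid",b,W.tolist(),W.mean(0))
for n in("lid_knob","slide_grip"):
    a=manip.landmark_of("top",n)[0]["position"];c=manip.landmark_of("scene",n)[0]["position"];print(n,tri(a,c))
# pipes: fit ring via ellipse of colour
for n,lo,hi,bt in(("blue",(100,120,60),(125,255,255),(295,195,335,235)),("copper",(3,80,60),(18,255,255),(340,200,370,235))):
    m=seg(f,lo,hi,bt);c=max(cv2.findContours(m,0,1)[0],key=cv2.contourArea)
    (cx,cy),r=cv2.minEnclosingCircle(c);ys,xs=np.nonzero(m);print(n,cx,cy,r,atz("top",(cx,cy),.056),atz("top",(xs.mean(),ys.mean()),.056))
# caliper fit
o=lambda x,y,x0,y0:((x+.5)/4-.5+x0,(y+.5)/4-.5+y0)
obs=[("top",o(510,299,120,130),(-.065,.1,.01)),("top",o(711,266,120,130),(-.065,-.1,.01)),
("scene",o(590,257,110,130),(-.065,.1,.01)),("scene",o(437,385,110,130),(-.065,-.1,.01)),("scene",o(572,464,110,130),(.075,-.1,.01)),("scene",o(724,324,110,130),(.075,.1,.01)),
("top",o(685,240,120,130),(-.035,-.076,.034))]
def res(v):
    R=Ro.from_euler("z",v[2]).as_matrix();return np.concatenate([proj(c,R@np.array(X)+[v[0],v[1],0])-p for c,p,X in obs])
for sel in(obs,obs[:2],obs[2:6]):
    full=obs;obs=list(sel);r=least_squares(res,[.57,-.035,.1],loss="soft_l1" if len(sel)>4 else "linear");print("cal",r.x,np.round(r.fun,1));obs=full
R=Ro.from_euler("z",.12).as_matrix()
```

```text
lid ((171.137939453125, 203.34483337402344), (67.7651138305664, 43.681922912597656), 4.763641834259033) [[0.4344692691079897, 0.47012871901221764], [0.5976305699379691, 0.454607293441191], [0.5703175612507498, 0.20129007039843552], [0.4071060501377661, 0.2180306126834333]] [0.5024 0.336 ]Traceback (most recent call last):
  File "<stdin>", line 14, in <module>
IndexError: list index out of range
```

Run:
```python
from h import *
from scipy.optimize import least_squares
np.set_printoptions(suppress=True,precision=4)
f=manip.grab_frame("top");g=manip.grab_frame("scene")
def seg(f,lo,hi,box=None):
    m=cv2.inRange(cv2.cvtColor(f,cv2.COLOR_BGR2HSV),lo,hi)
    k=np.zeros_like(m);k[box[1]:box[3],box[0]:box[2]]=1;return m*k
for n in("lid_knob","slide_grip"):
    a=manip.landmark_of("top",n);c=manip.landmark_of("scene",n)
    if a and c: print(n,tri(a[0]["position"],c[0]["position"]))
m=seg(f,(100,120,100),(120,255,255),(120,170,220,240))
c=max(cv2.findContours(m,0,1)[0],key=cv2.contourArea);q=cv2.approxPolyDP(c,5,True)[:,0];print("lid quad",q.tolist(),[atz("top",p,.072)[:2].tolist() for p in q])
for n,lo,hi,bt in(("blue",(100,120,60),(125,255,255),(295,195,335,235)),("copper",(3,80,60),(18,255,255),(340,200,370,235))):
    m=seg(f,lo,hi,bt);c=max(cv2.findContours(m,0,1)[0],key=cv2.contourArea)
    (cx,cy),r=cv2.minEnclosingCircle(c);ys,xs=np.nonzero(m);print(n,cx,cy,r,atz("top",(cx,cy),.056),atz("top",(xs.mean(),ys.mean()),.056))
o=lambda x,y,x0,y0:((x+.5)/4-.5+x0,(y+.5)/4-.5+y0)
OB=[("top",o(510,299,120,130),(-.065,.1,.01)),("top",o(711,266,120,130),(-.065,-.1,.01)),
("scene",o(590,257,110,130),(-.065,.1,.01)),("scene",o(437,385,110,130),(-.065,-.1,.01)),("scene",o(572,464,110,130),(.075,-.1,.01)),("scene",o(724,324,110,130),(.075,.1,.01))]
def res(v,obs):
    R=Ro.from_euler("z",v[2]).as_matrix();return np.concatenate([proj(c,R@np.array(X)+[v[0],v[1],0])-p for c,p,X in obs])
for sel in(OB,OB[:2],OB[2:6]):
    r=least_squares(res,[.57,-.035,.1],args=(sel,));print("cal",r.x,np.round(r.fun,1))
```

```text
slide_grip (array([ 0.6334, -0.0369,  0.0734]), np.float64(0.00013159463014601993))
lid quad [[140, 180], [136, 222], [203, 226], [206, 185]] [[0.5928999408009122, 0.45161175380938345], [0.435536737103357, 0.4684681847055611], [0.4143110326885932, 0.21823001054571614], [0.5680917110310321, 0.2040319860105525]]
blue 314.6071472167969 215.69642639160156 9.019721984863281 [ 0.4424 -0.2043  0.056 ] [ 0.4426 -0.2027  0.056 ]
copper 355.0 217.0 7.071167945861816 [ 0.4336 -0.358   0.056 ] [ 0.4335 -0.3576  0.056 ]
cal [ 0.5731 -0.0363  0.1367] [-0.6 -0.6 -0.4 -0.5 -0.4 -0.3 -1.3 -0.4  0.4  0.5  0.1 -0.3]
cal [ 0.571  -0.038   0.1383] [-0.1  0.   0.1 -0. ]
cal [ 0.5739 -0.0357  0.1326] [ 0.  -0.2 -1.  -0.5  0.6  0.6  0.4 -0.1]
```

```bash
cat >> h.py <<'E'
def go(x,y,z,h=None):
    "h: heading deg of tool y in world"
    s,R=st();d=R.T@(np.array([x,y,z])-s["eef_pos"])
    X=np.array([0,0,-1.])
    if h is None: Y=R[:,1]*[1,1,0];Y/=np.linalg.norm(Y)
    else: Y=np.array([np.cos(np.radians(h)),np.sin(np.radians(h)),0])
    Rt=np.array([X,Y,np.cross(X,Y)]).T
    w=Ro.from_matrix(R.T@Rt).as_rotvec()
    print("shift",np.round(d,4).tolist(),"turn",np.round(w,4).tolist(),"rows",max(np.linalg.norm(d)/.0625,np.degrees(np.linalg.norm(w))/10.7).round(1),"heading",np.degrees(np.arctan2(R[1,1],R[0,1])).round(1))
E
python3 -c "
from h import *
go(.501,.3365,.22,-90)"
```

```text
t 4.4 p [ 0.2588 -0.5135  0.2387] F [1.1 0.2 0.1] op 1.002
[[-0.0, 0.45, -0.893], [-0.0, -0.893, -0.45], [-1.0, 0.0, 0.0]]
shift [0.0187, -0.65, -0.5988] turn [0.4668, 0.0, -0.0001] rows 14.1 heading -63.3
```

Request:
{"op": "step_arm", "data": {
  "motion": [
    [[0,-0.33,-0.3],[0.4668,0,0],-1],
    [[0,-0.33,-0.3],[0.4668,0,0],-1],
    [[0,-0.33,-0.3],[0.4668,0,0],-1],
    [[0,-0.33,-0.3],[0.4668,0,0],-1],
    [[0,-0.33,-0.3],[0.4668,0,0],-1],
    [[0,-0.33,-0.3],[0.4668,0,0],-1],
    [[0,-0.33,-0.3],[0.4668,0,0],-1],
    [[0.0187,-0.65,-0.5988],[0.4668,0,0],-1],
    [[0.0187,-0.65,-0.5988],[0.4668,0,0],-1],
    [[0.0187,-0.65,-0.5988],[0.4668,0,0],-1]
  ]
}}

```text
time: 5.65
eef_pos: [0.4289, 0.09, 0.2314]
tool_rot: [2.223, -0.0, -2.219]
contact_force: [1.1, -0.8, 0.1]
opening: 1.001
```

```bash
python3 -c "
from h import *
go(.501,.3365,.18,-90)"
```

```text
t 5.65 p [0.4289 0.09   0.2314] F [ 1.1 -0.8  0.1] op 1.001
[[0.002, 0.0, -1.0], [-0.0, -1.0, -0.0], [-1.0, 0.0, -0.002]]
shift [0.0514, -0.2465, -0.0721] turn [0.0002, -0.0018, -0.0003] rows 4.2 heading -90.0
```

Request:
{"op": "step_arm", "data": {
  "motion": [
    [[0.05,-0.246,-0.072],[0,0,0],-1],
    [[0.05,-0.246,-0.072],[0,0,0],-1],
    [[0.05,-0.246,-0.072],[0,0,0],-1],
    [[0.05,-0.246,-0.072],[0,0,0],-1],
    [[0.05,-0.246,-0.072],[0,0,0],-1],
    [[0.05,-0.246,-0.072],[0,0,0],-1],
    [[0.05,-0.246,-0.072],[0,0,0],-1]
  ]
}}

```text
time: 6.52
eef_pos: [0.5005, 0.3327, 0.1814]
tool_rot: [-2.221, 0.001, 2.221]
contact_force: [0.3, -0.1, -0.2]
opening: 1.001
```

```bash
python3 -c "
from h import *
go(.501,.3365,.079,-90)
snap('scene','c_s');snap('top','c_t')
for c in('scene','top'):
  for r in manip.landmark_of(c,'lid_knob')[:2]: print(c,r,atz(c,r['position'],.095))
"
```

```text
t 6.53 p [0.5005 0.3327 0.1814] F [ 0.3 -0.1 -0.2] op 1.001
[[0.0, -0.001, -1.0], [-0.0, -1.0, 0.001], [-1.0, 0.0, -0.0]]
shift [0.1024, -0.0039, -0.0005] turn [-0.0011, -0.0004, -0.0002] rows 1.6 heading -90.1
scene {'position': [311.1, 145.0], 'score': 0.83} [0.50595841 0.324055   0.095     ]
top {'position': [170.1, 202.9], 'score': 0.95} [0.5032121 0.335613  0.095    ]
```

View pics/c_s.png

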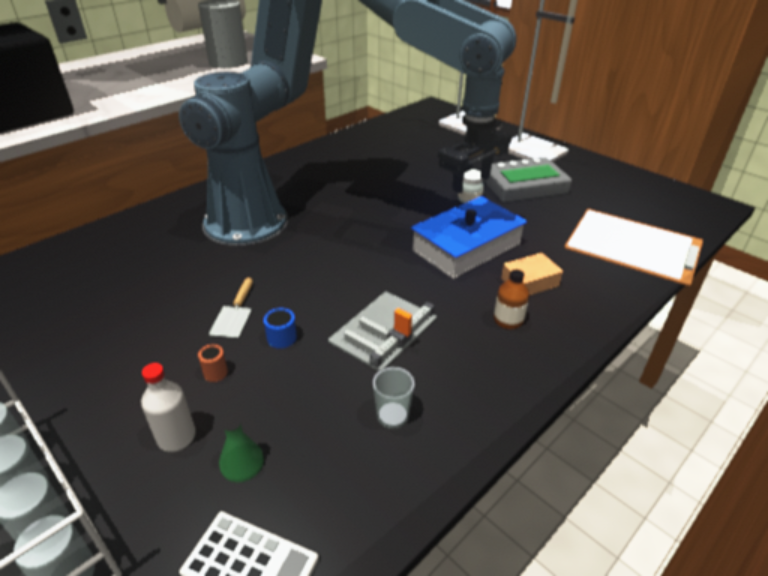

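View pics/c_t.png

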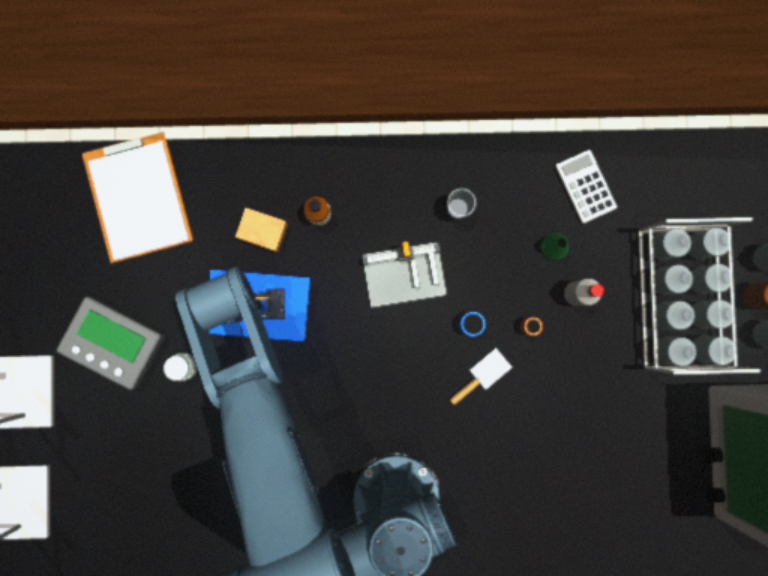

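The arm is over the lid with its fingers either side of the knob, and no steel piece is visible anywhere. Now I'll lower it.

Request:
{"op": "step_arm", "data": {
  "motion": [
    [[0.05,-0.004,-0.001],[0,0,0],-1],
    [[0.08,-0.004,-0.001],[0,0,0],-1],
    [[0.102,-0.004,-0.001],[0,0,0],-1],
    [[0.102,-0.004,-0.001],[0,0,0],-1],
    [[0.102,-0.004,-0.001],[0,0,0],1],
    [[0.102,-0.004,-0.001],[0,0,0],1],
    [[0.102,-0.004,-0.001],[0,0,0],1],
    [[0.102,-0.004,-0.001],[0,0,0],1],
    [[0.102,-0.004,-0.001],[0,0,0],1],
    [[0.102,-0.004,-0.001],[0,0,0],1]
  ],
  "newtons": 25
}}

```text
time: 7.98
eef_pos: [0.5014, 0.3379, 0.0788]
tool_rot: [2.221, -0.0, -2.222]
contact_force: [0.4, -0.3, 0.5]
opening: 0.341
```

```bash
python3 -c "
from h import *
go(.26,.27,.16,-90)"
```

```text
t 7.97 p [0.5014 0.3379 0.0788] F [ 0.4 -0.3  0.5] op 0.341
[[-0.0, 0.0, -1.0], [-0.0, -1.0, -0.0], [-1.0, 0.0, 0.0]]
shift [-0.0811, 0.0679, 0.2414] turn [0.0, 0.0001, -0.0] rows 4.2 heading -90.0
```

Request:
{"op": "step_arm", "data": {
  "motion": [
    [[-0.01,0,0],[0,0,0],1],
    [[-0.03,0,0],[0,0,0],1],
    [[-0.05,0,0],[0,0,0],1],
    [[-0.08,0,0],[0,0,0],1],
    [[-0.08,0,0],[0,0,0],1]
  ]
}}

```text
time: 8.6
eef_pos: [0.5037, 0.3389, 0.1631]
tool_rot: [-2.228, -0.003, 2.212]
contact_force: [0.3, 0.2, -3.4]
opening: 0.309
```

```bash
python3 -c "
from h import *
go(.26,.27,.16,-90);snap('scene','d_s')"
```

```text
t 8.6 p [0.5037 0.3389 0.1631] F [ 0.3  0.2 -3.4] op 0.309
[[0.007, 0.0, -1.0], [0.003, -1.0, -0.0], [-1.0, -0.003, -0.007]]
shift [0.0012, 0.0689, 0.2437] turn [0.0001, -0.0069, 0.0029] rows 4.1 heading -90.0
```

View pics/d_s.png

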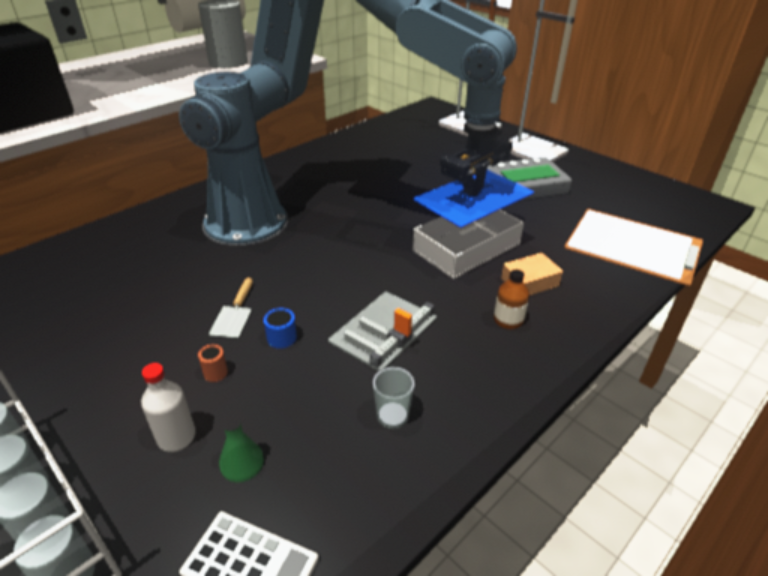

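Request:
{"op": "step_arm", "data": {
  "motion": [
    [[0,0.01,0.04],[0,0,0],1],
    [[0,0.025,0.09],[0,0,0],1],
    [[0,0.042,0.145],[0,0,0],1],
    [[0,0.055,0.2],[0,0,0],1],
    [[0,0.069,0.244],[0,0,0],1],
    [[0,0.069,0.244],[0,0,0],1],
    [[0,0.069,0.244],[0,0,0],1]
  ]
}}

```text
time: 9.52
eef_pos: [0.2578, 0.269, 0.1589]
tool_rot: [-2.222, -0.001, 2.22]
contact_force: [0.2, -0.3, -3.1]
opening: 0.312
```

```bash
python3 -c "
from h import *
go(.26,.27,.022,-90)"
```

```text
t 9.53 p [0.2578 0.269  0.1589] F [ 0.2 -0.3 -3.1] op 0.312
[[0.001, 0.0, -1.0], [0.0, -1.0, -0.0], [-1.0, -0.0, -0.001]]
shift [0.1369, -0.0009, -0.002] turn [0.0001, -0.0009, 0.0004] rows 2.2 heading -90.0
```

Request:
{"op": "step_arm", "data": {
  "motion": [
    [[0.04,0,0],[0,0,0],1],
    [[0.08,0,0],[0,0,0],1],
    [[0.11,0,0],[0,0,0],1],
    [[0.13,0,0],[0,0,0],1],
    [[0.135,0,0],[0,0,0],1],
    [[0.138,0,0],[0,0,0],1],
    [[0.139,0,0],[0,0,0],1],
    [[0.139,0,0],[0,0,0],1]
  ]
}}

```text
time: 10.52
eef_pos: [0.2581, 0.2692, 0.0205]
tool_rot: [-2.223, -0.001, 2.22]
contact_force: [0.4, 0.8, -3.3]
opening: 0.303
```

```bash
python3 -c "
from h import *
go(.26,.27,.02,-90);snap('scene','e_s')"
```

```text
t 10.53 p [0.2581 0.2692 0.0205] F [ 0.4  0.8 -3.3] op 0.303
[[0.001, 0.0, -1.0], [0.001, -1.0, -0.0], [-1.0, -0.001, -0.001]]
shift [0.0005, -0.0008, -0.0019] turn [0.0, -0.0013, 0.0007] rows 0.0 heading -90.0
```

View pics/e_s.png

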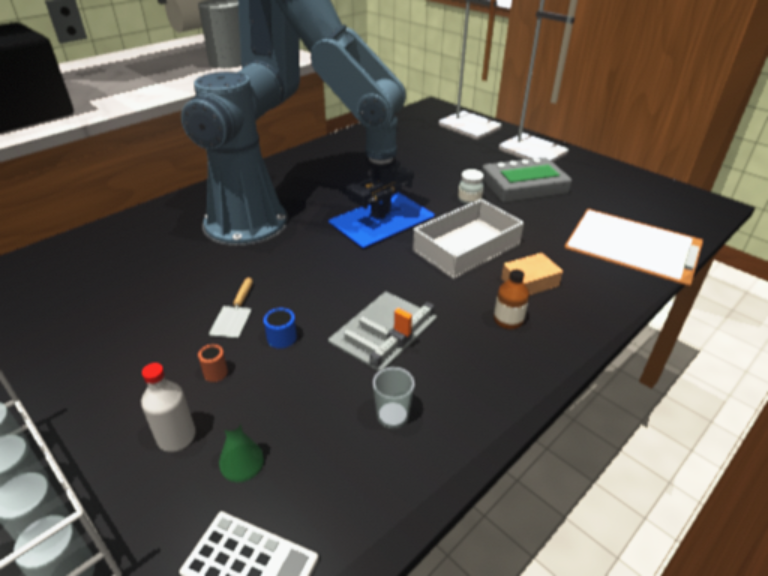

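Request:
{"op": "step_arm", "data": {
  "motion": [
    [[0.001,0,0],[0,0,0],1],
    [[0.0018,0,0],[0,0,0],1],
    [[0.0018,0,0],[0,0,0],1],
    [[0.0018,0,0],[0,0,0],1]
  ]
}}

```text
time: 11.08
eef_pos: [0.258, 0.2692, 0.0196]
tool_rot: [2.222, 0.001, -2.221]
contact_force: [-6.7, -3.9, 21.6]
opening: 0.311
```

Request:
{"op": "step_arm", "data": {
  "motion": [
    [[-0.0008,0,0],[0,0,0],1],
    [[-0.0008,0,0],[0,0,0],-1],
    [[-0.0008,0,0],[0,0,0],-1],
    [[-0.0008,0,0],[0,0,0],-1],
    [[-0.0008,0,0],[0,0,0],-1],
    [[-0.03,0,0],[0,0,0],-1],
    [[-0.08,0,0],[0,0,0],-1],
    [[-0.14,0,0],[0,0,0],-1],
    [[-0.2,0,0],[0,0,0],-1],
    [[-0.2,0,0],[0,0,0],-1]
  ]
}}

```text
time: 12.32
eef_pos: [0.2602, 0.2704, 0.2229]
tool_rot: [-2.229, -0.006, 2.209]
contact_force: [1.0, -0.2, 0.7]
opening: 1.0
```

Run:
```python
from h import *
go(.633,-.036,.2,-82.2);snap('scene','f_s');snap('top','f_t')
f=manip.grab_frame("top")
for n in("case",):
  for c in("top","scene"):
    for r in manip.landmark_of(c,n)[:2]: print(c,r["score"],atz(c,r["position"],0))
for n,z in(("case",.066),):
  for r in manip.masks_of("top",n)[:1]:
    ys,xs=np.nonzero(r["pixels"]);b=cv2.minAreaRect(np.array([xs,ys]).T.astype(np.float32));W=np.array([atz("top",q,z)[:2] for q in cv2.boxPoints(b)]);print(b,W.tolist(),W.mean(0))
```

```text
t 12.32 p [0.2602 0.2704 0.2229] F [ 1.  -0.2  0.7] op 1.0
[[0.009, 0.0, -1.0], [0.005, -1.0, -0.0], [-1.0, -0.005, -0.009]]
shift [0.0248, 0.3066, -0.3725] turn [-0.136, -0.0096, 0.0043] rows 7.7 heading -90.0
top 0.59 [0.4944734  0.33499681 0.        ]
scene 0.96 [0.48913896 0.36330306 0.        ]
((171.73390197753906, 203.34451293945312), (67.13500213623047, 41.398216247558594), 5.856013774871826) [[0.4410485306044817, 0.4691483954978095], [0.5959229047100164, 0.45141840798046357], [0.5639468945100646, 0.20008213094011523], [0.4090691714800103, 0.21896236826652202]] [0.50249688 0.33490283]
```

View pics/f_s.png

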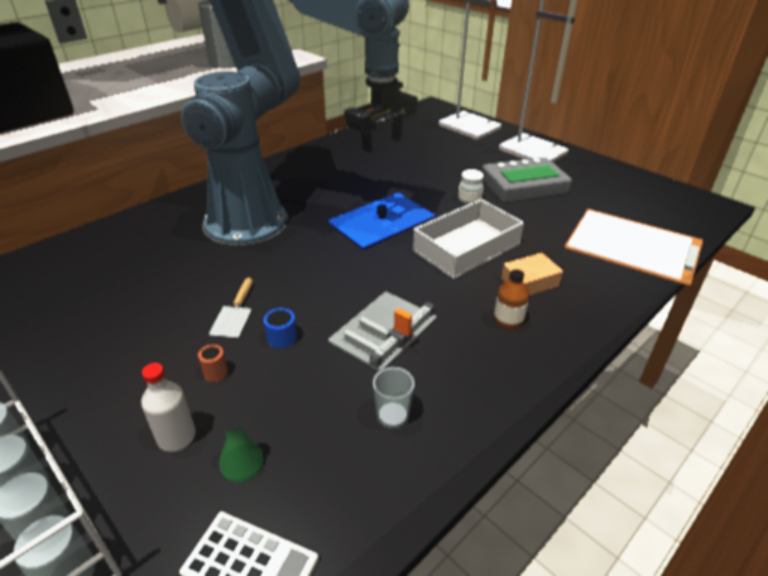

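View pics/f_t.png

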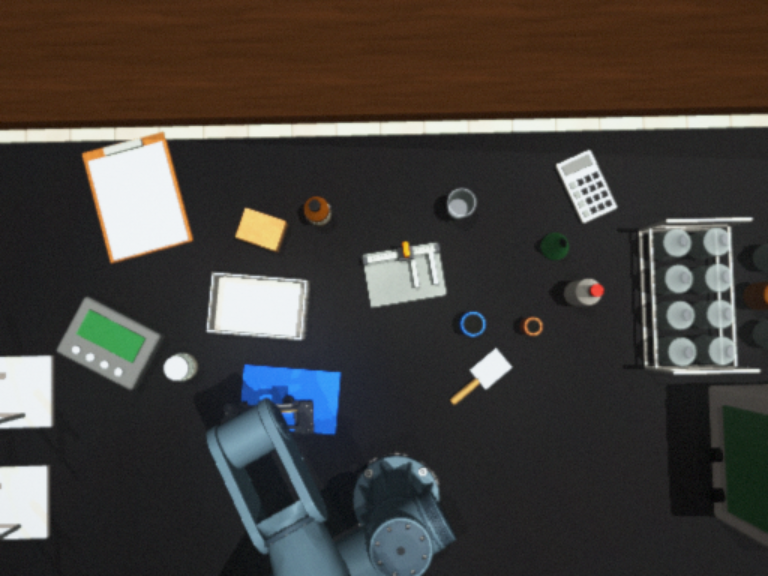

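Lid is flat on the bench and right way up, and the open case is empty. Next is the fin, to open the jaw fully.

Request:
{"op": "step_arm", "data": {
  "motion": [
    [[0.025,0.307,-0.373],[-0.136,-0.009,0.004],-1],
    [[0.025,0.307,-0.373],[-0.136,-0.009,0.004],-1],
    [[0.025,0.307,-0.373],[-0.136,-0.009,0.004],-1],
    [[0.025,0.307,-0.373],[-0.136,-0.009,0.004],-1],
    [[0.025,0.307,-0.373],[-0.136,-0.009,0.004],-1],
    [[0.025,0.307,-0.373],[-0.136,-0.009,0.004],-1],
    [[0.025,0.307,-0.373],[-0.136,-0.009,0.004],-1],
    [[0.025,0.307,-0.373],[-0.136,-0.009,0.004],-1],
    [[0.025,0.307,-0.373],[-0.136,-0.009,0.004],-1],
    [[0.025,0.307,-0.373],[-0.136,-0.009,0.004],-1]
  ]
}}

```text
time: 13.88
eef_pos: [0.6292, -0.0376, 0.1912]
tool_rot: [2.137, 0.143, -2.163]
contact_force: [0.1, 0.5, 0.7]
opening: 0.999
```

Run:
```python
from h import *
go(.634,-.036,.058,-82.2)
```

```text
t 13.88 p [ 0.6292 -0.0376  0.1912] F [0.1 0.5 0.7] op 0.999
[[-0.012, 0.135, -0.991], [-0.003, -0.991, -0.135], [-1.0, 0.002, 0.012]]
shift [0.1331, -0.0012, -0.0067] turn [-0.0004, 0.0125, -0.0018] rows 2.1 heading -82.2
```

Request:
{"op": "step_arm", "data": {
  "motion": [
    [[0.04,-0.001,-0.002],[0,0,0],-1],
    [[0.09,-0.001,-0.002],[0,0,0],-1],
    [[0.12,-0.001,-0.002],[0,0,0],-1],
    [[0.13,-0.001,-0.002],[0,0,0],-1],
    [[0.13,-0.001,-0.002],[0,0,0],-1],
    [[0.13,-0.001,-0.002],[0,0,0],-1]
  ]
}}

```text
time: 14.62
eef_pos: [0.6323, -0.0374, 0.065]
tool_rot: [2.142, 0.142, -2.155]
contact_force: [-0.2, -1.2, 0.5]
opening: 1.0
```

Run:
```python
from h import *
go(.634,-.036,.058,-82.2);f=snap('scene','g_s')
cv2.imwrite('pics/g_sc.png',cv2.resize(f[160:280,200:340],None,fx=5,fy=5,interpolation=2))
```

```text
t 14.62 p [ 0.6323 -0.0374  0.065 ] F [-0.2 -1.2  0.5] op 1.0
[[-0.006, 0.136, -0.991], [-0.005, -0.991, -0.136], [-1.0, 0.004, 0.006]]
shift [0.007, -0.0012, -0.002] turn [0.0003, 0.0065, -0.0044] rows 0.1 heading -82.2
```

View pics/g_sc.png

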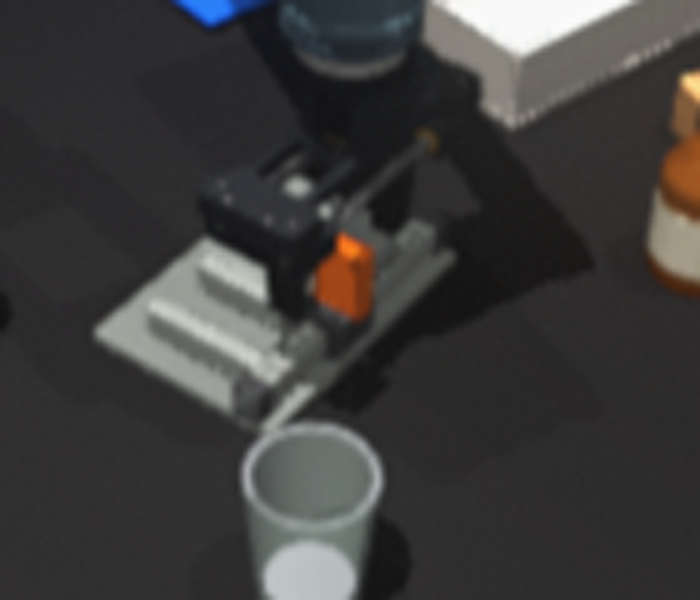

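Request:
{"op": "step_arm", "data": {
  "motion": [
    [[0.006,-0.001,-0.002],[0,0.005,-0.004],-1],
    [[0.006,-0.001,-0.002],[0,0.005,-0.004],1],
    [[0.006,-0.001,-0.002],[0,0.005,-0.004],1],
    [[0.006,-0.001,-0.002],[0,0.005,-0.004],1],
    [[0.006,-0.001,-0.002],[0,0.005,-0.004],1],
    [[0.006,-0.001,-0.002],[0,0.005,-0.004],1],
    [[0.006,-0.001,-0.002],[0,0.005,-0.004],1],
    [[0.006,-0.001,-0.002],[0,0.005,-0.004],1],
    [[0.006,-0.001,-0.002],[0,0.005,-0.004],1]
  ],
  "newtons": 15
}}

```text
time: 15.8
eef_pos: [0.633, -0.0367, 0.057]
tool_rot: [2.146, 0.146, -2.155]
contact_force: [0.8, -1.9, -1.4]
opening: 0.158
```

Run:
```python
from h import *
s,R=st();y=.136;e=np.array([-np.sin(y),np.cos(y),0])
d=np.array(s["eef_pos"])-[.573,-.037,0];print("cal x",d@[np.cos(y),np.sin(y),0],"y",d@e)
print("shift for 69mm",R.T@(e*.069))
```

```text
t 15.8 p [ 0.633  -0.0367  0.057 ] F [ 0.8 -1.9 -1.4] op 0.158
[[-0.004, 0.136, -0.991], [-0.001, -0.991, -0.136], [-1.0, 0.0, 0.004]]
cal x 0.05945072653371332 y -0.007838364968545711
shift for 69mm [-1.02581633e-05 -6.89999985e-02 -1.00057641e-05]
```

Request:
{"op": "step_arm", "data": {
  "motion": [
    [[0,-0.015,0],[0,0,0],1],
    [[0,-0.03,0],[0,0,0],1],
    [[0,-0.045,0],[0,0,0],1],
    [[0,-0.058,0],[0,0,0],1],
    [[0,-0.062,0],[0,0,0],1],
    [[0,-0.062,0],[0,0,0],1]
  ]
}}

```text
time: 16.55
eef_pos: [0.6239, 0.0266, 0.057]
tool_rot: [2.146, 0.149, -2.158]
contact_force: [-5.7, 1.8, 3.1]
opening: 0.155
```

Request:
{"op": "step_arm", "data": {
  "motion": [
    [[0,-0.001,0],[0,0,0],1],
    [[0,-0.002,0],[0,0,0],1],
    [[0,-0.003,0],[0,0,0],1],
    [[0,-0.003,0],[0,0,0],1]
  ]
}}

```text
time: 17.05
eef_pos: [0.6238, 0.0273, 0.057]
tool_rot: [2.145, 0.146, -2.157]
contact_force: [-4.5, -3.4, 3.1]
opening: 0.16
```

Request:
{"op": "step_arm", "data": {
  "motion": [
    [[0,-0.001,0],[0,0,0],1],
    [[0,-0.002,0],[0,0,0],1],
    [[0,-0.003,0],[0,0,0],1],
    [[0,-0.003,0],[0,0,0],1]
  ]
}}

```text
time: 17.55
eef_pos: [0.6234, 0.0302, 0.057]
tool_rot: [2.145, 0.145, -2.157]
contact_force: [-6.3, -3.4, 3.2]
opening: 0.157
```

Request:
{"op": "step_arm", "data": {
  "motion": [
    [[0,-0.001,0],[0,0,0],1],
    [[0,-0.002,0],[0,0,0],1],
    [[0,-0.002,0],[0,0,0],1]
  ]
}}

```text
time: 17.92
eef_pos: [0.6231, 0.0322, 0.057]
tool_rot: [2.145, 0.145, -2.157]
contact_force: [-5.7, -3.8, 3.4]
opening: 0.157
```

Request:
{"op": "step_arm", "data": {
  "motion": [
    [[0,-0.001,0],[0,0,0],1],
    [[0,-0.002,0],[0,0,0],1],
    [[0,-0.002,0],[0,0,0],1]
  ]
}}

```text
time: 18.3
eef_pos: [0.623, 0.0328, 0.057]
tool_rot: [2.145, 0.143, -2.156]
contact_force: [-4.8, -7.7, 3.0]
opening: 0.157
```

Run:
```python
from h import *
s,R=st();y=.136;e=np.array([-np.sin(y),np.cos(y),0])
d=np.array(s["eef_pos"])-[.573,-.037,0];print("cal x",d@[np.cos(y),np.sin(y),0],"y",d@e, "Fy",np.array(s["contact_force"])@e)
```

```text
t 18.3 p [0.623  0.0328 0.057 ] F [-4.8 -7.7  3. ] op 0.157
[[-0.005, 0.135, -0.991], [-0.003, -0.991, -0.135], [-1.0, 0.002, 0.005]]
cal x 0.0590486480821281 y 0.06237897096703594 Fy -6.953415859726609
```

Request:
{"op": "step_arm", "data": {
  "motion": [
    [[0,0.0015,0],[0,0,0],1],
    [[0,0.0015,0],[0,0,0],-1],
    [[0,0.0015,0],[0,0,0],-1],
    [[0,0.0015,0],[0,0,0],-1],
    [[0,0.0015,0],[0,0,0],-1],
    [[-0.04,0.0015,0],[0,0,0],-1],
    [[-0.09,0.0015,0],[0,0,0],-1],
    [[-0.15,0.0015,0],[0,0,0],-1],
    [[-0.15,0.0015,0],[0,0,0],-1]
  ]
}}

```text
time: 19.42
eef_pos: [0.6277, 0.0333, 0.2138]
tool_rot: [2.158, 0.145, -2.142]
contact_force: [0.9, -0.4, 0.1]
opening: 0.995
```

```bash
cat >> h.py <<'E'
def seg(f,lo,hi,box):
    m=cv2.inRange(cv2.cvtColor(f,cv2.COLOR_BGR2HSV),lo,hi)
    k=np.zeros_like(m);k[box[1]:box[3],box[0]:box[2]]=1;return m*k
def pipes():
    f=manip.grab_frame("top")
    for n,lo,hi in(("blue",(100,120,60),(125,255,255)),("copper",(5,80,60),(16,255,255))):
        m=seg(f,lo,hi,(290,190,372,236) );cs=cv2.findContours(m,0,1)[0]
        for c in cs:
            (cx,cy),r=cv2.minEnclosingCircle(c)
            if r>4: print(n,cx,cy,r,atz("top",(cx,cy),.056))
E
python3 - <<'E'
from h import *
go(.4335,-.3575,.2,-100);snap('top','h_t');snap('scene','h_s');pipes()
for n in('pipe_copper','pipe_blue'):
  for c in('top','scene'):
    for r in manip.landmark_of(c,n)[:1]:print(n,c,r['score'],r['position'],atz(c,r['position'],0))
E
```

```text
t 19.43 p [0.6277 0.0333 0.2138] F [ 0.9 -0.4  0.1] op 0.995
[[0.007, 0.136, -0.991], [-0.001, -0.991, -0.136], [-1.0, 0.002, -0.007]]
shift [0.0129, 0.3608, 0.2455] turn [0.3107, -0.0075, -0.0013] rows 7.0 heading -82.2
blue 314.6666564941406 215.6666717529297 8.975381851196289 [ 0.44251728 -0.20448392  0.056     ]
copper 355.0 217.1999969482422 7.102211952209473 [ 0.43288068 -0.35794727  0.056     ]
pipe_copper top 0.64 [350.3, 214.9] [ 0.44176994 -0.35288019  0.        ]
pipe_copper scene 0.89 [147.8, 247.3] [ 0.44177713 -0.34566916  0.        ]
pipe_blue top 0.67 [315.1, 216.0] [ 0.44089069 -0.2140959   0.        ]
pipe_blue scene 0.58 [188.6, 226.1] [ 0.45285217 -0.20541445  0.        ]
```

View pics/h_t.png

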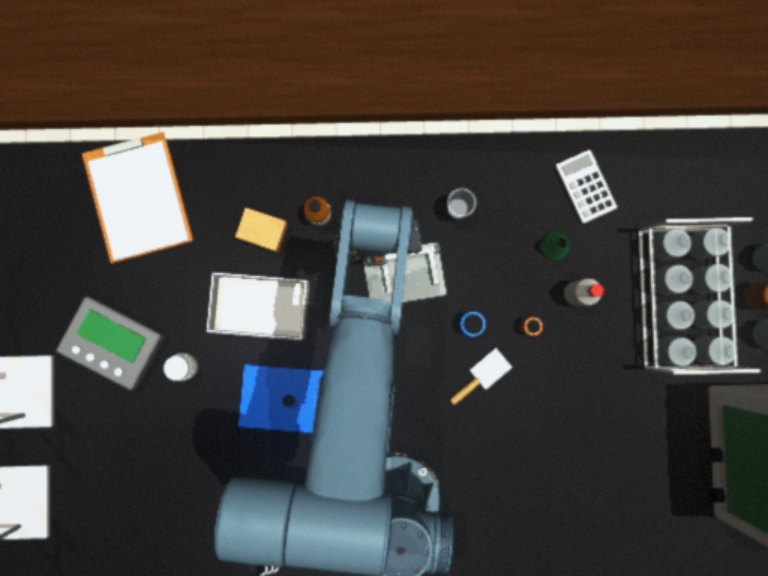

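View pics/h_s.png

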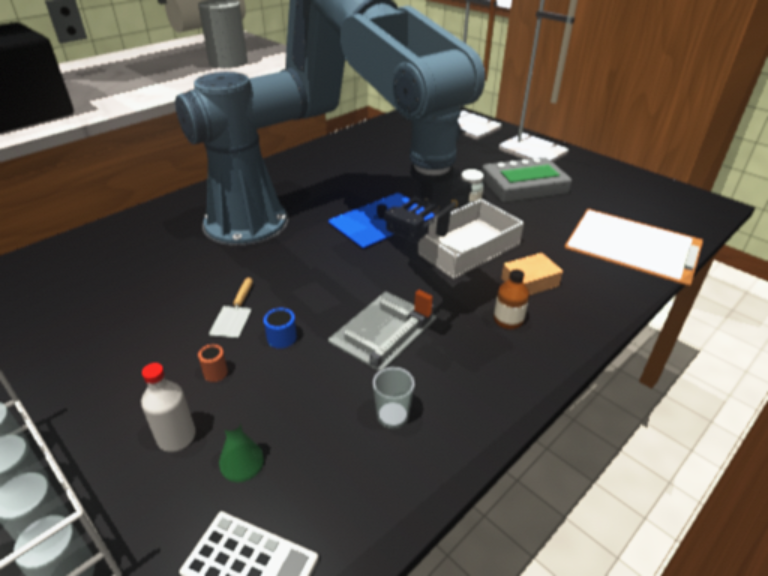

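Jaw now fully open and both pieces are where they were. Next: copper.

Request:
{"op": "step_arm", "data": {
  "motion": [
    [[0.013,0.361,0.2455],[0.31,-0.007,0],-1],
    [[0.013,0.361,0.2455],[0.31,-0.007,0],-1],
    [[0.013,0.361,0.2455],[0.31,-0.007,0],-1],
    [[0.013,0.361,0.2455],[0.31,-0.007,0],-1],
    [[0.013,0.361,0.2455],[0.31,-0.007,0],-1],
    [[0.013,0.361,0.2455],[0.31,-0.007,0],-1],
    [[0.013,0.361,0.2455],[0.31,-0.007,0],-1],
    [[0.013,0.361,0.2455],[0.31,-0.007,0],-1],
    [[0.013,0.361,0.2455],[0.31,-0.007,0],-1],
    [[0.013,0.361,0.2455],[0.31,-0.007,0],-1]
  ]
}}

```text
time: 21.02
eef_pos: [0.4303, -0.3558, 0.1945]
tool_rot: [-2.119, 0.184, 2.144]
contact_force: [0.4, -0.4, -0.4]
opening: 1.001
```

Run:
```python
from h import *
go(.433,-.3577,.029,-100);pipes();snap('scene','i_s')
```

```text
t 21.02 p [ 0.4303 -0.3558  0.1945] F [ 0.4 -0.4 -0.4] op 1.001
[[-0.012, -0.171, -0.985], [0.001, -0.985, 0.171], [-1.0, 0.001, 0.012]]
shift [0.1654, 0.0012, -0.0049] turn [0.0024, 0.0117, -0.0009] rows 2.6 heading -99.9
blue 314.6176452636719 215.5 8.747321128845215 [ 0.4431545  -0.20431693  0.056     ]
```

View pics/i_s.png

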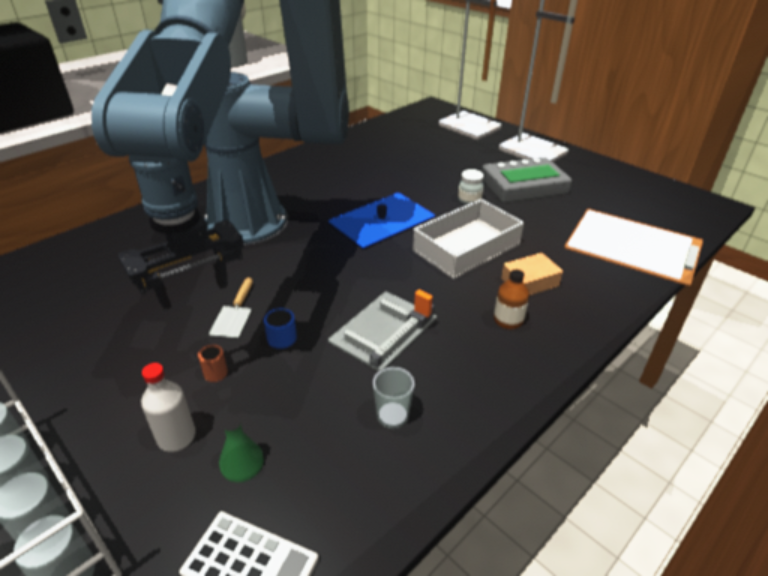

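Request:
{"op": "step_arm", "data": {
  "motion": [
    [[0.05,0.001,-0.002],[0,0,0],-1],
    [[0.1,0.001,-0.002],[0,0,0],-1],
    [[0.13,0.001,-0.002],[0,0,0],-1],
    [[0.15,0.001,-0.002],[0,0,0],-1],
    [[0.16,0.001,-0.002],[0,0,0],-1],
    [[0.16,0.001,-0.002],[0,0,0],-1]
  ]
}}

```text
time: 21.88
eef_pos: [0.4299, -0.358, 0.0346]
tool_rot: [-2.118, 0.185, 2.144]
contact_force: [0.3, -0.7, 0.3]
opening: 0.997
```

Run:
```python
from h import *
go(.433,-.3577,.029,-100)
f=snap('scene','j_s')
cv2.imwrite('pics/j_sc.png',cv2.resize(f[180:290,80:220],None,fx=5,fy=5,interpolation=2))
```

```text
t 21.88 p [ 0.4299 -0.358   0.0346] F [ 0.3 -0.7  0.3] op 0.997
[[-0.012, -0.172, -0.985], [0.001, -0.985, 0.172], [-1.0, 0.001, 0.012]]
shift [0.0056, -0.0008, -0.0031] turn [0.0015, 0.0117, -0.0012] rows 0.1 heading -99.9
```

View pics/j_sc.png

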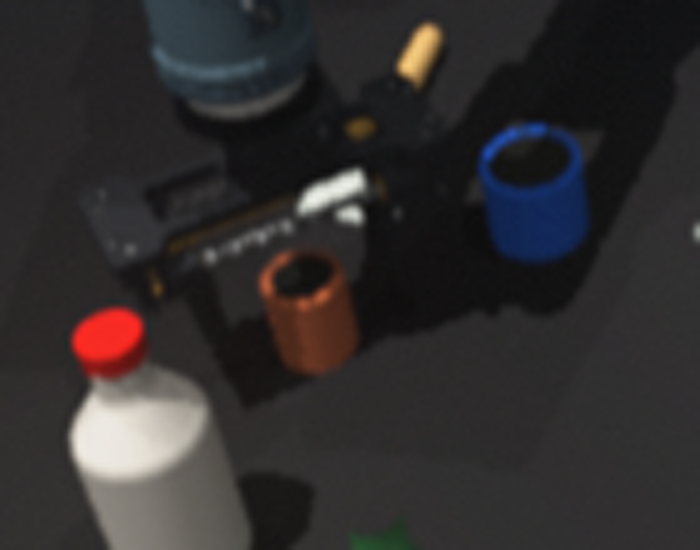

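Run:
```python
from h import *
s,R=st();p=np.array(s["eef_pos"])
for q in(p,p+R[:,1]*.053,p-R[:,1]*.053,p-R[:,0]*.06):
    print((proj("scene",q)-[80,180])*5)
m=manip.masks_of("scene","pipe_copper")[0]
ys,xs=np.nonzero(m["pixels"]);print(m["score"],xs.mean(),ys.mean(),proj("scene",[.433,-.3577,.028]))
for X in np.arange(.42,.45,.005): print(X,proj("scene",[X,-.3577,.056]))
```

```text
t 21.93 p [ 0.4302 -0.3586  0.0354] F [ 0.8  0.6 -0.4] op 1.003
[[-0.011, -0.172, -0.985], [-0.0, -0.985, 0.172], [-1.0, 0.002, 0.011]]
[298.25672409 295.43731133]
[208.16104545 333.47100733]
[384.47861071 259.03892825]
[278.87031135 220.98395731]
0.56 141.81869688385268 241.38526912181302 [140.89522535 241.2186455 ]
0.42 [136.72199811 232.06832631]
0.425 [137.6283723  232.96343715]
0.43 [138.5395613  233.86330296]
0.435 [139.45560356 234.76796174]
0.44 [140.37653798 235.67745187]
0.445 [141.30240385 236.59181217]
0.45 [142.23324087 237.51108185]
```

Request:
{"op": "step_arm", "data": {
  "motion": [
    [[0.004,-0.001,-0.006],[0.001,0.012,-0.001],-1],
    [[0.006,-0.001,-0.006],[0.001,0.012,-0.001],-1],
    [[0.006,-0.001,-0.006],[0.001,0.012,-0.001],1],
    [[0.006,-0.001,-0.006],[0.001,0.012,-0.001],1],
    [[0.006,-0.001,-0.006],[0.001,0.012,-0.001],1],
    [[0.006,-0.001,-0.006],[0.001,0.012,-0.001],1],
    [[0.006,-0.001,-0.006],[0.001,0.012,-0.001],1],
    [[0.006,-0.001,-0.006],[0.001,0.012,-0.001],1]
  ],
  "newtons": 20
}}

```text
time: 22.98
eef_pos: [0.4357, -0.3587, 0.0288]
tool_rot: [-2.131, 0.188, 2.129]
contact_force: [0.1, 0.4, 0.8]
opening: 0.519
```

Run:
```python
from h import *
go(.433,-.3577,.029,-100)
f=snap('scene','k_s')
cv2.imwrite('pics/k_sc.png',cv2.resize(f[180:290,80:220],None,fx=5,fy=5,interpolation=2))
```

```text
t 22.98 p [ 0.4357 -0.3587  0.0288] F [0.1 0.4 0.8] op 0.519
[[0.001, -0.174, -0.985], [-0.001, -0.985, 0.174], [-1.0, 0.001, -0.001]]
shift [-0.0002, -0.0005, 0.0028] turn [-0.0004, -0.0008, -0.0007] rows 0.0 heading -100.0
```

View pics/k_sc.png

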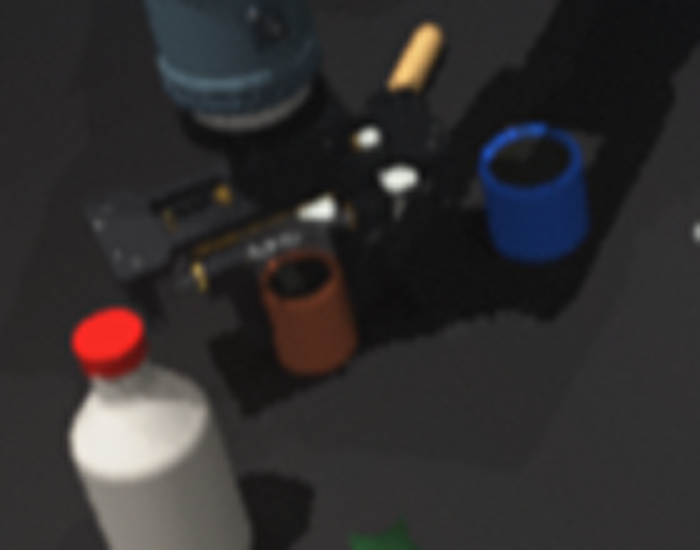

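Request:
{"op": "step_arm", "data": {
  "motion": [
    [[-0.02,0,0],[0,0,0],1],
    [[-0.06,0,0],[0,0,0],1],
    [[-0.12,0,0],[0,0,0],1],
    [[-0.12,0,0],[0,0,0],1],
    [[-0.12,0,0],[0,0,0],1]
  ]
}}

```text
time: 23.65
eef_pos: [0.4355, -0.3584, 0.1492]
tool_rot: [-2.132, 0.188, 2.129]
contact_force: [-0.3, 1.0, -0.6]
opening: 0.517
```

Run:
```python
from h import *
go(.5735,-.0773,.15,-82.2)
```

```text
t 23.65 p [ 0.4355 -0.3584  0.1492] F [-0.3  1.  -0.6] op 0.517
[[0.001, -0.174, -0.985], [-0.001, -0.985, 0.174], [-1.0, 0.001, -0.001]]
shift [-0.001, -0.3008, -0.087] turn [-0.3111, -0.0011, -0.0014] rows 5.0 heading -100.0
```

Request:
{"op": "step_arm", "data": {
  "motion": [
    [[0,-0.05,-0.014],[-0.06,0,0],1],
    [[0,-0.11,-0.032],[-0.12,0,0],1],
    [[0,-0.17,-0.05],[-0.18,0,0],1],
    [[0,-0.23,-0.067],[-0.24,0,0],1],
    [[0,-0.28,-0.08],[-0.311,0,0],1],
    [[0,-0.3,-0.087],[-0.311,0,0],1],
    [[0,-0.3,-0.087],[-0.311,0,0],1],
    [[0,-0.3,-0.087],[-0.311,0,0],1]
  ]
}}

```text
time: 24.65
eef_pos: [0.5727, -0.0793, 0.1478]
tool_rot: [2.15, 0.144, -2.153]
contact_force: [0.5, -0.8, -0.6]
opening: 0.514
```

Run:
```python
from h import *
go(.5735,-.0773,.045,-82.2);snap('scene','l_s')
```

```text
t 24.65 p [ 0.5727 -0.0793  0.1478] F [ 0.5 -0.8 -0.6] op 0.514
[[-0.001, 0.134, -0.991], [-0.001, -0.991, -0.134], [-1.0, 0.001, 0.001]]
shift [0.1028, -0.002, -0.0012] turn [-0.0015, 0.0011, -0.0007] rows 1.6 heading -82.3
```

View pics/l_s.png

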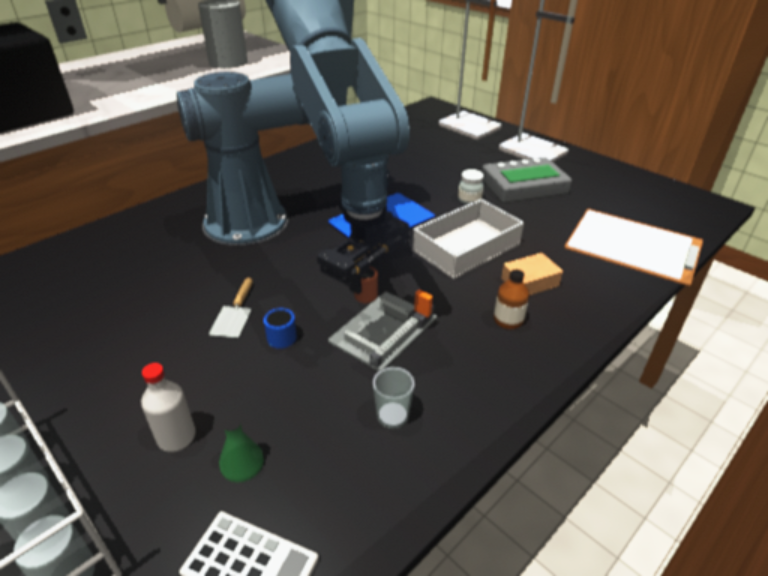

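Request:
{"op": "step_arm", "data": {
  "motion": [
    [[0.04,-0.002,-0.001],[0,0,0],1],
    [[0.075,-0.002,-0.001],[0,0,0],1],
    [[0.095,-0.002,-0.001],[0,0,0],1],
    [[0.103,-0.002,-0.001],[0,0,0],1],
    [[0.103,-0.002,-0.001],[0,0,0],1],
    [[0.103,-0.002,-0.001],[0,0,0],1]
  ]
}}

```text
time: 25.45
eef_pos: [0.5753, -0.0767, 0.047]
tool_rot: [2.153, 0.144, -2.147]
contact_force: [-0.3, -0.1, -2.0]
opening: 0.518
```

Run:
```python
from h import *
go(.5735,-.0773,.0395,-82.2);f=snap('scene','m_s')
cv2.imwrite('pics/m_sc.png',cv2.resize(f[160:260,200:320],None,fx=6,fy=6,interpolation=2))
```

```text
t 25.45 p [ 0.5753 -0.0767  0.047 ] F [-0.3 -0.1 -2. ] op 0.518
[[0.003, 0.136, -0.991], [-0.002, -0.991, -0.136], [-1.0, 0.002, -0.003]]
shift [0.0075, 0.0003, 0.0019] turn [-0.0002, -0.0026, -0.0021] rows 0.1 heading -82.2
```

View pics/m_sc.png

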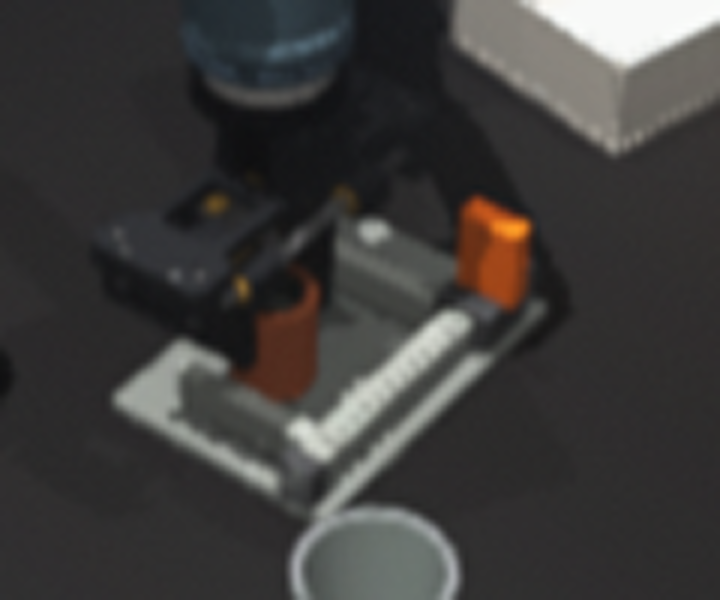

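Request:
{"op": "step_arm", "data": {
  "motion": [
    [[0.004,0,0.001],[0,-0.002,-0.002],1],
    [[0.0075,0,0.001],[0,-0.002,-0.002],1],
    [[0.008,0,0.001],[0,-0.002,-0.002],1],
    [[0.008,0,0.001],[0,-0.002,-0.002],1]
  ]
}}

```text
time: 26.0
eef_pos: [0.5735, -0.0764, 0.0387]
tool_rot: [2.15, 0.148, -2.153]
contact_force: [-3.6, 0.7, 7.6]
opening: 0.519
```

Request:
{"op": "step_arm", "data": {
  "motion": [
    [[-0.0005,0,0],[0,0,0],-1],
    [[-0.0005,0,0],[0,0,0],-1],
    [[-0.0005,0,0],[0,0,0],-1],
    [[-0.0005,0,0],[0,0,0],-1],
    [[-0.02,0,0],[0,0,0],-1],
    [[-0.06,0,0],[0,0,0],-1],
    [[-0.1,0,0],[0,0,0],-1],
    [[-0.1,0,0],[0,0,0],-1]
  ]
}}

```text
time: 27.0
eef_pos: [0.5765, -0.0775, 0.143]
tool_rot: [2.157, 0.144, -2.142]
contact_force: [0.2, -0.3, 0.1]
opening: 1.0
```

Run:
```python
from h import *
go(.6235,.0325,.137,-82.0)
f=snap('scene','n_s')
cv2.imwrite('pics/n_sc.png',cv2.resize(f[160:260,200:320],None,fx=6,fy=6,interpolation=2))
```

```text
t 27.0 p [ 0.5765 -0.0775  0.143 ] F [ 0.2 -0.3  0.1] op 1.0
[[0.007, 0.136, -0.991], [-0.002, -0.991, -0.136], [-1.0, 0.003, -0.007]]
shift [0.0061, -0.1026, -0.0615] turn [-0.0035, -0.0066, -0.0031] rows 1.9 heading -82.2
```

View pics/n_sc.png

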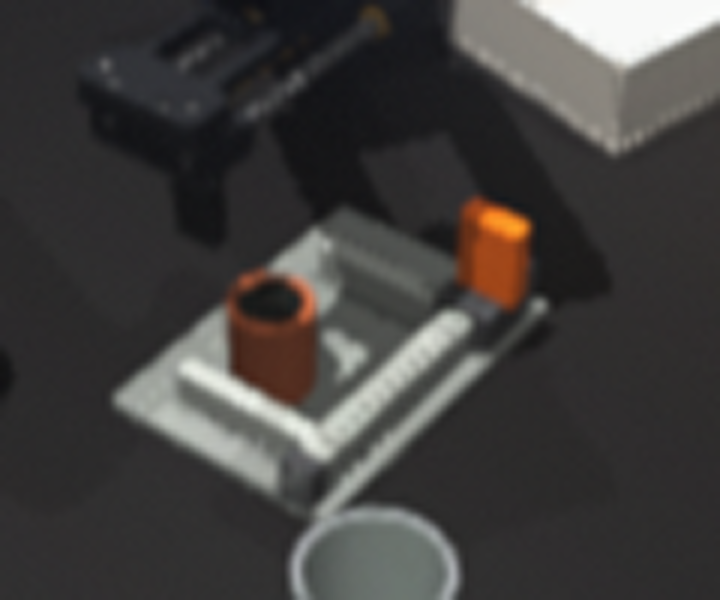

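Copper stands upright beside the fixed jaw, released. Now I'll take the fin.

Request:
{"op": "step_arm", "data": {
  "motion": [
    [[0,-0.05,-0.03],[0,0,0],-1],
    [[0,-0.103,-0.061],[0,-0.006,-0.003],-1],
    [[0,-0.103,-0.061],[0,-0.006,-0.003],-1],
    [[0.02,-0.103,-0.061],[0,-0.006,-0.003],-1],
    [[0.05,-0.103,-0.061],[0,-0.006,-0.003],-1],
    [[0.075,-0.103,-0.061],[0,-0.006,-0.003],-1],
    [[0.083,-0.103,-0.061],[0,-0.006,-0.003],-1],
    [[0.083,-0.103,-0.061],[0,-0.006,-0.003],-1],
    [[0.083,-0.103,-0.061],[0,-0.006,-0.003],-1]
  ]
}}

```text
time: 28.18
eef_pos: [0.6204, 0.0333, 0.0556]
tool_rot: [2.146, 0.149, -2.159]
contact_force: [0.1, 0.2, 0.1]
opening: 0.999
```

Run:
```python
from h import *
go(.6235,.0325,.057,-82.0)
```

```text
t 28.18 p [0.6204 0.0333 0.0556] F [0.1 0.2 0.1] op 0.999
[[-0.006, 0.135, -0.991], [0.003, -0.991, -0.135], [-1.0, -0.004, 0.006]]
shift [-0.0014, 0.0012, -0.0029] turn [-0.0043, 0.006, 0.0036] rows 0.1 heading -82.2
```

Request:
{"op": "step_arm", "data": {
  "motion": [
    [[-0.001,0.001,-0.003],[0,0.006,0.003],-1],
    [[-0.001,0.001,-0.003],[0,0.006,0.003],1],
    [[-0.001,0.001,-0.003],[0,0.006,0.003],1],
    [[-0.001,0.001,-0.003],[0,0.006,0.003],1],
    [[-0.001,0.001,-0.003],[0,0.006,0.003],1],
    [[-0.001,0.001,-0.003],[0,0.006,0.003],1],
    [[-0.001,0.001,-0.003],[0,0.006,0.003],1],
    [[-0.001,0.001,-0.003],[0,0.006,0.003],1]
  ],
  "newtons": 15
}}

```text
time: 29.18
eef_pos: [0.6229, 0.0333, 0.0556]
tool_rot: [2.15, 0.147, -2.153]
contact_force: [0.3, 1.1, 0.4]
opening: 0.227
```

```bash
cat >> h.py <<'E'
def cal():
    s=manip.get_state();y=.139;e=np.array([-np.sin(y),np.cos(y),0]);x=np.array([np.cos(y),np.sin(y),0])
    d=np.array(s["eef_pos"])-[.573,-.037,0];F=np.array(s["contact_force"]);print("t",s["time"],"cal x %.4f y %.4f Fx %.1f Fy %.1f op %.3f"%(d@x,d@e,F@x,F@e,s["opening"]))
E
python3 -c "
from h import *
st();cal()"
```

```text
t 29.18 p [0.6229 0.0333 0.0556] F [0.3 1.1 0.4] op 0.227
[[-0.002, 0.136, -0.991], [0.001, -0.991, -0.136], [-1.0, -0.001, 0.001]]
t 29.175 cal x 0.0592 y 0.0627 Fx 0.5 Fy 1.0 op 0.227
```

Request:
{"op": "step_arm", "data": {
  "motion": [
    [[0,0,0],[0,0,0],1],
    [[0,0,0],[0,0,0],1],
    [[0,0.006,0],[0,0,0],1],
    [[0,0.014,0],[0,0,0],1],
    [[0,0.022,0],[0,0,0],1],
    [[0,0.03,0],[0,0,0],1],
    [[0,0.038,0],[0,0,0],1],
    [[0,0.044,0],[0,0,0],1],
    [[0,0.048,0],[0,0,0],1],
    [[0,0.05,0],[0,0,0],1]
  ]
}}

```text
time: 30.42
eef_pos: [0.6301, -0.0165, 0.0557]
tool_rot: [2.151, 0.147, -2.152]
contact_force: [4.1, 3.9, -1.7]
opening: 0.158
```

```bash
python3 -c "
from h import *
st();cal()"
```

```text
t 30.43 p [ 0.6301 -0.0165  0.0557] F [ 4.1  3.9 -1.7] op 0.158
[[-0.001, 0.135, -0.991], [0.001, -0.991, -0.135], [-1.0, -0.001, 0.001]]
t 30.425 cal x 0.0594 y 0.0124 Fx 4.7 Fy 3.3 op 0.158
```

Request:
{"op": "step_arm", "data": {
  "motion": [
    [[0,0.001,-0.0003],[0,0,0],1],
    [[0,0.002,-0.0003],[0,0,0],1],
    [[0,0.003,-0.0003],[0,0,0],1],
    [[0,0.004,-0.0003],[0,0,0],1],
    [[0,0.005,-0.0003],[0,0,0],1],
    [[0,0.006,-0.0003],[0,0,0],1],
    [[0,0.007,-0.0003],[0,0,0],1],
    [[0,0.008,-0.0003],[0,0,0],1],
    [[0,0.009,-0.0003],[0,0,0],1],
    [[0,0.009,-0.0003],[0,0,0],1]
  ]
}}

```text
time: 31.68
eef_pos: [0.6313, -0.0252, 0.0557]
tool_rot: [2.15, 0.147, -2.153]
contact_force: [3.5, 2.9, -0.3]
opening: 0.156
```

```bash
python3 -c "
from h import *
for i in range(4): cal();manip.grab_frame('scene')
f=snap('scene','o_s')
cv2.imwrite('pics/o_sc.png',cv2.resize(f[160:260,200:320],None,fx=6,fy=6,interpolation=2))
"
```

```text
t 31.675 cal x 0.0594 y 0.0036 Fx 3.9 Fy 2.3 op 0.156
t 31.725 cal x 0.0594 y 0.0036 Fx 3.5 Fy 2.5 op 0.156
t 31.775 cal x 0.0594 y 0.0036 Fx 3.4 Fy 3.4 op 0.157
t 31.825 cal x 0.0594 y 0.0036 Fx 3.2 Fy 2.5 op 0.158
```

View pics/o_sc.png

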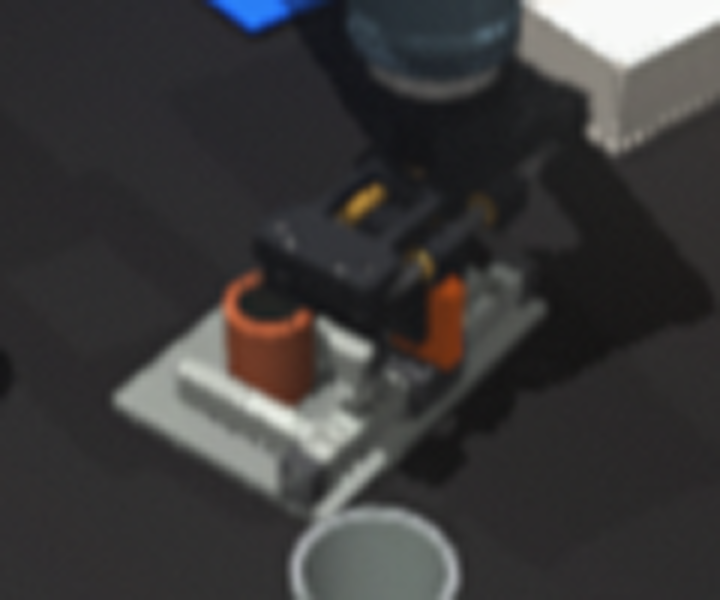

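Request:
{"op": "step_arm", "data": {
  "motion": [
    [[0,0.0005,-0.0002],[0,0,0],1],
    [[0,0.001,-0.0002],[0,0,0],1],
    [[0,0.0015,-0.0002],[0,0,0],1],
    [[0,0.002,-0.0002],[0,0,0],1],
    [[0,0.0025,-0.0002],[0,0,0],1],
    [[0,0.003,-0.0002],[0,0,0],1]
  ]
}}

```text
time: 32.67
eef_pos: [0.6318, -0.0281, 0.0556]
tool_rot: [2.15, 0.147, -2.153]
contact_force: [0.5, 4.2, 1.7]
opening: 0.16
```

```bash
python3 -c "
from h import *
for i in range(4): cal();manip.grab_frame('scene')
"
```

```text
t 32.675 cal x 0.0594 y 0.0007 Fx 1.1 Fy 4.1 op 0.160
t 32.725 cal x 0.0594 y 0.0006 Fx 2.3 Fy 3.3 op 0.155
t 32.775 cal x 0.0594 y 0.0006 Fx 1.7 Fy 3.0 op 0.154
t 32.825 cal x 0.0594 y 0.0006 Fx 1.6 Fy 3.3 op 0.153
```

Request:
{"op": "step_arm", "data": {
  "motion": [
    [[0,0.0003,0],[0,0,0],1],
    [[0,0.0006,0],[0,0,0],1],
    [[0,0.001,0],[0,0,0],1],
    [[0,0.001,0],[0,0,0],1]
  ]
}}

```text
time: 33.38
eef_pos: [0.6319, -0.0291, 0.0556]
tool_rot: [2.15, 0.147, -2.153]
contact_force: [1.0, 3.6, 3.9]
opening: 0.155
```

```bash
python3 -c "
from h import *
for i in range(4): cal();manip.grab_frame('scene')
"
```

```text
t 33.375 cal x 0.0594 y -0.0003 Fx 1.5 Fy 3.4 op 0.155
t 33.425 cal x 0.0595 y -0.0004 Fx 0.1 Fy 2.5 op 0.162
t 33.475 cal x 0.0595 y -0.0004 Fx 0.9 Fy 4.0 op 0.162
t 33.525 cal x 0.0594 y -0.0004 Fx 1.1 Fy 3.2 op 0.153
```

Request:
{"op": "step_arm", "data": {
  "motion": [
    [[0,0.0003,0],[0,0,0],1],
    [[0,0.0006,0],[0,0,0],1],
    [[0,0.0007,0],[0,0,0],1],
    [[0,0.0007,0],[0,0,0],1]
  ]
}}

```text
time: 34.08
eef_pos: [0.632, -0.0298, 0.0556]
tool_rot: [2.15, 0.147, -2.153]
contact_force: [-0.9, 4.4, 3.9]
opening: 0.156
```

```bash
python3 -c "
from h import *
for i in range(4): cal();manip.grab_frame('scene')
"
```

```text
t 34.075 cal x 0.0595 y -0.0010 Fx -0.3 Fy 4.5 op 0.156
t 34.125 cal x 0.0595 y -0.0010 Fx 0.8 Fy 3.5 op 0.162
t 34.175 cal x 0.0595 y -0.0011 Fx -0.5 Fy 3.9 op 0.157
t 34.225 cal x 0.0595 y -0.0010 Fx 0.2 Fy 3.8 op 0.161
```

Request:
{"op": "step_arm", "data": {
  "motion": [
    [[0,0.0003,0],[0,0,0],1],
    [[0,0.0005,0],[0,0,0],1],
    [[0,0.0005,0],[0,0,0],1]
  ]
}}

```text
time: 34.65
eef_pos: [0.6321, -0.0303, 0.0556]
tool_rot: [2.15, 0.147, -2.153]
contact_force: [-0.4, 3.9, 4.4]
opening: 0.152
```

```bash
python3 -c "
from h import *
for i in range(4): cal();manip.grab_frame('scene')
f=snap('scene','p_s')
cv2.imwrite('pics/p_sc.png',cv2.resize(f[180:250,210:310],None,fx=8,fy=8,interpolation=2))
"
```

```text
t 34.65 cal x 0.0595 y -0.0016 Fx 0.1 Fy 4.0 op 0.152
t 34.7 cal x 0.0595 y -0.0015 Fx 0.5 Fy 4.3 op 0.156
t 34.75 cal x 0.0595 y -0.0016 Fx -0.1 Fy 3.3 op 0.156
t 34.8 cal x 0.0595 y -0.0016 Fx -0.2 Fy 3.5 op 0.158
```

View pics/p_sc.png

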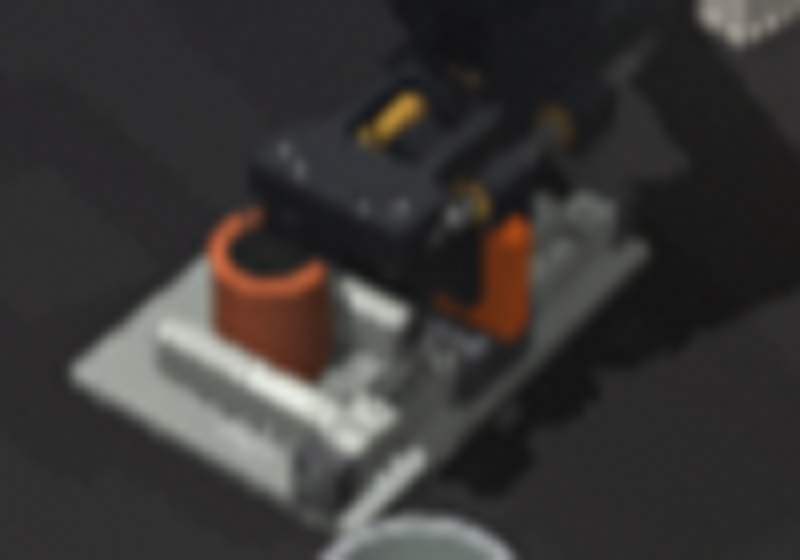

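Request:
{"op": "step_arm", "data": {
  "motion": [
    [[0,0.0003,0],[0,0,0],1],
    [[0,0.0006,0],[0,0,0],1],
    [[0,0.0006,0],[0,0,0],1]
  ]
}}

```text
time: 35.28
eef_pos: [0.6322, -0.0309, 0.0556]
tool_rot: [2.15, 0.147, -2.153]
contact_force: [-0.2, 3.0, 5.5]
opening: 0.158
```

```bash
python3 -c "
from h import *
for i in range(4): cal();manip.grab_frame('scene')
"
```

```text
t 35.275 cal x 0.0595 y -0.0022 Fx 0.2 Fy 3.0 op 0.158
t 35.325 cal x 0.0595 y -0.0022 Fx -0.3 Fy 3.3 op 0.157
t 35.375 cal x 0.0595 y -0.0021 Fx -0.2 Fy 3.1 op 0.160
t 35.425 cal x 0.0595 y -0.0022 Fx 0.2 Fy 2.8 op 0.156
```

Request:
{"op": "step_arm", "data": {
  "motion": [
    [[0,0.0003,0],[0,0,0],1],
    [[0,0.0006,0],[0,0,0],1],
    [[0,0.0006,0],[0,0,0],1]
  ]
}}

```text
time: 35.85
eef_pos: [0.6323, -0.0313, 0.0556]
tool_rot: [2.15, 0.148, -2.153]
contact_force: [-0.6, 4.3, 4.9]
opening: 0.155
```

```bash
python3 -c "
from h import *
for i in range(4): cal();manip.grab_frame('scene')
"
```

```text
t 35.85 cal x 0.0595 y -0.0026 Fx 0.0 Fy 4.4 op 0.155
t 35.9 cal x 0.0595 y -0.0026 Fx 0.2 Fy 4.6 op 0.157
t 35.95 cal x 0.0595 y -0.0026 Fx -0.1 Fy 4.9 op 0.162
t 36.0 cal x 0.0595 y -0.0026 Fx -0.9 Fy 3.0 op 0.159
```

Request:
{"op": "step_arm", "data": {
  "motion": [
    [[0,0.0002,0],[0,0,0],1],
    [[0,0.0004,0],[0,0,0],1],
    [[0,0.0004,0],[0,0,0],1]
  ]
}}

```text
time: 36.42
eef_pos: [0.6323, -0.0316, 0.0556]
tool_rot: [2.15, 0.148, -2.153]
contact_force: [-1.0, 4.3, 5.5]
opening: 0.158
```

```bash
python3 -c "
from h import *
for i in range(5): cal();manip.grab_frame('scene')
"
```

```text
t 36.425 cal x 0.0595 y -0.0028 Fx -0.4 Fy 4.4 op 0.158
t 36.475 cal x 0.0595 y -0.0028 Fx 0.2 Fy 4.3 op 0.156
t 36.525 cal x 0.0595 y -0.0028 Fx 0.5 Fy 4.2 op 0.153
t 36.575 cal x 0.0595 y -0.0028 Fx -1.2 Fy 5.6 op 0.152
t 36.625 cal x 0.0595 y -0.0028 Fx 0.6 Fy 4.5 op 0.154
```

Request:
{"op": "step_arm", "data": {
  "motion": [
    [[0,0.0002,0],[0,0,0],1],
    [[0,0.0004,0],[0,0,0],1],
    [[0,0.0004,0],[0,0,0],1]
  ]
}}

```text
time: 37.05
eef_pos: [0.6323, -0.0318, 0.0556]
tool_rot: [2.15, 0.148, -2.153]
contact_force: [-1.1, 4.0, 5.6]
opening: 0.155
```

```bash
python3 -c "
from h import *
for i in range(5): cal();manip.grab_frame('scene')
f=snap('scene','q_s')
cv2.imwrite('pics/q_sc.png',cv2.resize(f[180:250,210:310],None,fx=8,fy=8,interpolation=2))
"
```

```text
t 37.05 cal x 0.0595 y -0.0031 Fx -0.5 Fy 4.2 op 0.155
t 37.1 cal x 0.0595 y -0.0031 Fx -0.9 Fy 4.5 op 0.161
t 37.15 cal x 0.0595 y -0.0031 Fx 0.5 Fy 5.5 op 0.158
t 37.2 cal x 0.0595 y -0.0031 Fx 0.5 Fy 5.2 op 0.155
t 37.25 cal x 0.0595 y -0.0031 Fx -0.6 Fy 4.4 op 0.156
```

View pics/q_sc.png

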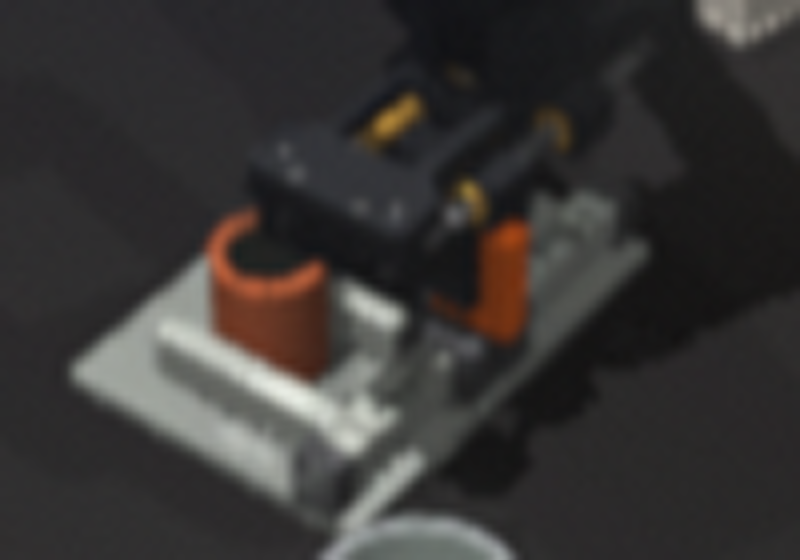

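Request:
{"op": "step_arm", "data": {
  "motion": [
    [[0,0.0003,0],[0,0,0],1],
    [[0,0.0005,0],[0,0,0],1],
    [[0,0.0005,0],[0,0,0],1]
  ]
}}

```text
time: 37.72
eef_pos: [0.6323, -0.0321, 0.0556]
tool_rot: [2.15, 0.149, -2.154]
contact_force: [-1.2, 5.3, 6.2]
opening: 0.158
```

```bash
python3 -c "
from h import *
y=.139;e=np.array([-np.sin(y),np.cos(y),0])
L=[]
for i in range(12): s=manip.get_state();L.append(np.array(s['contact_force'])@e);manip.grab_frame('scene')
cal();print(np.mean(L),np.std(L))
"
```

```text
t 38.325 cal x 0.0595 y -0.0034 Fx -0.1 Fy 5.9 op 0.159
5.531869326374363 0.6073914867421376
```

Request:
{"op": "step_arm", "data": {
  "motion": [
    [[0,-0.0005,0],[0,0,0],1],
    [[0,-0.001,0],[0,0,0],1],
    [[0,-0.0015,0],[0,0,0],1],
    [[0,-0.0015,0],[0,0,0],1]
  ]
}}

```text
time: 38.83
eef_pos: [0.6323, -0.0319, 0.0556]
tool_rot: [2.15, 0.146, -2.153]
contact_force: [-1.2, -0.7, 3.3]
opening: 0.157
```

```bash
cat >> h.py <<'E'
def avg(n=6):
    y=.139;e=np.array([-np.sin(y),np.cos(y),0]);L=[]
    for i in range(n): L.append(np.array(manip.get_state()['contact_force'])@e);manip.grab_frame('scene')
    cal();print("Fy mean %.2f"%np.mean(L))
E
python3 -c "
from h import *
avg()"
```

```text
t 39.125 cal x 0.0595 y -0.0028 Fx -0.4 Fy -1.8 op 0.158
Fy mean -0.70
```

Request:
{"op": "step_arm", "data": {
  "motion": [
    [[0,0,0],[0,0,0],1],
    [[0,0,0],[0,0,0],1],
    [[0,0,0],[0,0,0],1],
    [[0,0,0],[0,0,0],1],
    [[0,0,0],[0,0,0],1],
    [[0,0,0],[0,0,0],1],
    [[0,0,0],[0,0,0],1],
    [[0,0,0],[0,0,0],1]
  ]
}}

```text
time: 40.12
eef_pos: [0.6323, -0.0313, 0.0556]
tool_rot: [2.15, 0.147, -2.153]
contact_force: [-0.1, -2.4, 4.1]
opening: 0.156
```

```bash
python3 -c "
from h import *
avg(4)"
```

```text
t 40.325 cal x 0.0595 y -0.0025 Fx -1.3 Fy -2.6 op 0.155
Fy mean -1.94
```

Contact with both jaws is confirmed by the rise in force beyond friction and its unloading. Now I'll open the jaw.

Request:
{"op": "step_arm", "data": {
  "motion": [
    [[0,-0.008,0],[0,0,0],1],
    [[0,-0.018,0],[0,0,0],1],
    [[0,-0.03,0],[0,0,0],1],
    [[0,-0.042,0],[0,0,0],1],
    [[0,-0.052,0],[0,0,0],1],
    [[0,-0.058,0.0003],[0,0,0],1],
    [[0,-0.062,0.0003],[0,0,0],1],
    [[0,-0.064,0.0003],[0,0,0],1],
    [[0,-0.065,0.0003],[0,0,0],1],
    [[0,-0.066,0.0003],[0,0,0],1]
  ]
}}

```text
time: 41.58
eef_pos: [0.623, 0.0329, 0.0556]
tool_rot: [2.149, 0.145, -2.153]
contact_force: [-1.1, -10.0, 3.6]
opening: 0.158
```

```bash
python3 -c "
from h import *
avg(4)"
```

```text
t 41.775 cal x 0.0592 y 0.0622 Fx -2.5 Fy -5.9 op 0.159
Fy mean -7.86
```

Request:
{"op": "step_arm", "data": {
  "motion": [
    [[0,0.0015,0],[0,0,0],-1],
    [[0,0.0015,0],[0,0,0],-1],
    [[0,0.0015,0],[0,0,0],-1],
    [[0,0.0015,0],[0,0,0],-1],
    [[-0.03,0.0015,0],[0,0,0],-1],
    [[-0.07,0.0015,0],[0,0,0],-1],
    [[-0.09,0.0015,0],[0,0,0],-1],
    [[-0.09,0.0015,0],[0,0,0],-1]
  ]
}}

```text
time: 42.78
eef_pos: [0.6244, 0.0325, 0.1472]
tool_rot: [2.153, 0.147, -2.149]
contact_force: [-0.5, 0.2, 0.2]
opening: 0.998
```

```bash
python3 -c "
from h import *
go(.5745,-.0835,.145,-82.2)
f=snap('scene','r_s');pipes()
cv2.imwrite('pics/r_sc.png',cv2.resize(f[160:260,200:320],None,fx=6,fy=6,interpolation=2))
"
```

```text
t 42.77 p [0.6244 0.0325 0.1472] F [-0.5  0.2  0.2] op 0.998
[[0.002, 0.136, -0.991], [0.0, -0.991, -0.136], [-1.0, -0.0, -0.002]]
shift [0.0021, 0.1082, 0.0652] turn [-0.0001, -0.0019, 0.0002] rows 2.0 heading -82.2
blue 314.6071472167969 215.69642639160156 9.019721984863281 [ 0.44240997 -0.20425393  0.056     ]
```

View pics/r_sc.png

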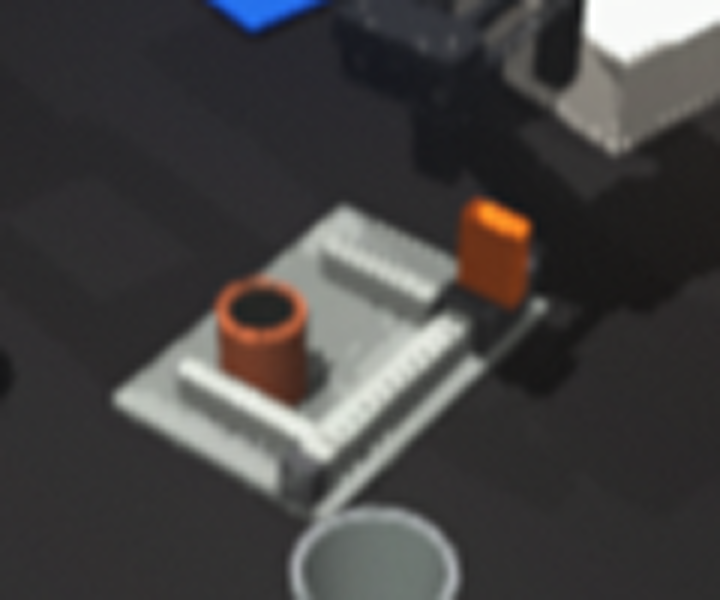

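Copper stands against the fixed jaw. Picking it up again.

Request:
{"op": "step_arm", "data": {
  "motion": [
    [[0,0.05,0.03],[0,0,0],-1],
    [[0.002,0.108,0.065],[0,-0.001,0],-1],
    [[0.002,0.108,0.065],[0,-0.001,0],-1],
    [[0.03,0.108,0.065],[0,-0.001,0],-1],
    [[0.06,0.108,0.065],[0,-0.001,0],-1],
    [[0.09,0.108,0.065],[0,-0.001,0],-1],
    [[0.1,0.108,0.065],[0,-0.001,0],-1],
    [[0.1,0.108,0.065],[0,-0.001,0],-1]
  ]
}}

```text
time: 43.88
eef_pos: [0.5728, -0.0824, 0.0446]
tool_rot: [2.147, 0.149, -2.157]
contact_force: [1.0, 0.2, -0.3]
opening: 0.998
```

```bash
python3 -c "
from h import *
go(.5745,-.0835,.0395,-82.2)
"
```

```text
t 43.88 p [ 0.5728 -0.0824  0.0446] F [ 1.   0.2 -0.3] op 0.998
[[-0.005, 0.136, -0.991], [0.002, -0.991, -0.136], [-1.0, -0.002, 0.004]]
shift [0.0051, 0.0013, -0.0016] turn [0.0003, 0.0045, 0.0022] rows 0.1 heading -82.2
```

Request:
{"op": "step_arm", "data": {
  "motion": [
    [[0.005,0.001,-0.0015],[0,0.0045,0.002],-1],
    [[0.005,0.001,-0.0015],[0,0.0045,0.002],1],
    [[0.005,0.001,-0.0015],[0,0.0045,0.002],1],
    [[0.005,0.001,-0.0015],[0,0.0045,0.002],1],
    [[0.005,0.001,-0.0015],[0,0.0045,0.002],1],
    [[0.005,0.001,-0.0015],[0,0.0045,0.002],1],
    [[0.005,0.001,-0.0015],[0,0.0045,0.002],1]
  ],
  "newtons": 20
}}

```text
time: 44.75
eef_pos: [0.575, -0.0835, 0.0408]
tool_rot: [2.153, 0.146, -2.149]
contact_force: [-1.4, 3.4, 3.1]
opening: 0.518
```

```bash
python3 -c "
from h import *
st()
"
```

```text
t 44.75 p [ 0.575  -0.0835  0.0408] F [-1.4  3.4  3.1] op 0.518
[[0.002, 0.136, -0.991], [-0.0, -0.991, -0.136], [-1.0, 0.0, -0.002]]
```

Request:
{"op": "step_arm", "data": {
  "motion": [
    [[-0.01,0,0],[0,0,0],1],
    [[-0.04,0,0],[0,0,0],1],
    [[-0.09,0,0],[0,0,0],1],
    [[-0.13,0,0],[0,0,0],1],
    [[-0.13,0,0],[0,0,0],1]
  ]
}}

```text
time: 45.38
eef_pos: [0.5772, -0.0851, 0.1751]
tool_rot: [2.159, 0.141, -2.138]
contact_force: [0.0, 0.4, -0.8]
opening: 0.517
```

```bash
python3 -c "
from h import *
go(.508,.3897,.17,-95.7)
"
```

```text
t 45.38 p [ 0.5772 -0.0851  0.1751] F [ 0.   0.4 -0.8] op 0.517
[[0.01, 0.135, -0.991], [-0.004, -0.991, -0.136], [-1.0, 0.005, -0.009]]
shift [0.0024, -0.4798, 0.0043] turn [0.2354, -0.0098, -0.0043] rows 7.7 heading -82.2
```

Request:
{"op": "step_arm", "data": {
  "motion": [
    [[0,-0.05,0],[0.03,0,0],1],
    [[0,-0.11,0],[0.07,0,0],1],
    [[0,-0.17,0],[0.1,0,0],1],
    [[0,-0.23,0],[0.13,0,0],1],
    [[0,-0.29,0.002],[0.16,0,0],1],
    [[0,-0.35,0.003],[0.2,0,0],1],
    [[0,-0.41,0.004],[0.235,0,0],1],
    [[0,-0.45,0.004],[0.235,0,0],1],
    [[0,-0.48,0.004],[0.235,0,0],1],
    [[0,-0.48,0.004],[0.235,0,0],1]
  ]
}}

```text
time: 46.62
eef_pos: [0.5042, 0.3924, 0.1681]
tool_rot: [-2.173, 0.107, 2.173]
contact_force: [-0.8, -0.4, -1.3]
opening: 0.52
```

```bash
python3 -c "
from h import *
manip.grab_frame('top');manip.grab_frame('top')
go(.508,.3897,.08,-95.7)
f=snap('scene','s_s')
"
```

```text
t 46.73 p [0.5051 0.3904 0.1685] F [ 0.2 -0.1 -0.2] op 0.515
[[0.0, -0.098, -0.995], [-0.002, -0.995, 0.098], [-1.0, 0.002, -0.001]]
shift [0.0886, 0.0002, -0.003] turn [0.001, -0.0005, -0.0024] rows 1.4 heading -95.6
```

View pics/s_s.png

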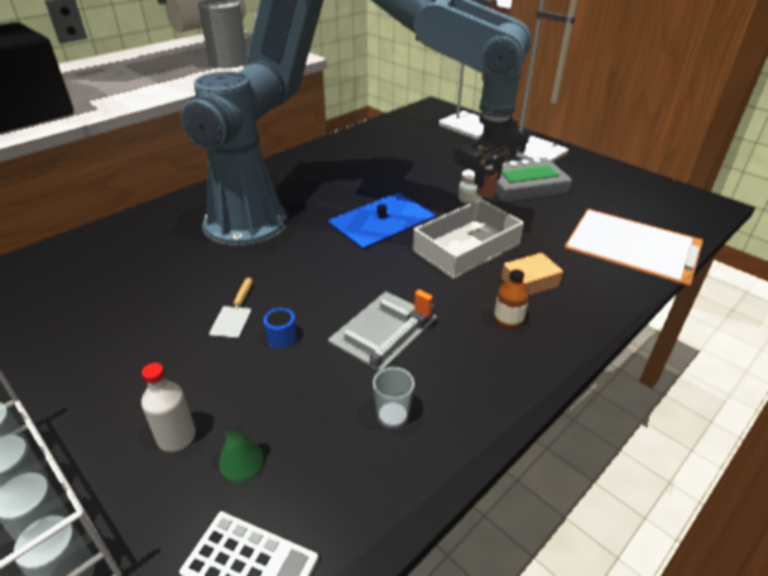

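Request:
{"op": "step_arm", "data": {
  "motion": [
    [[0.04,0,-0.003],[0,0,0],1],
    [[0.08,0,-0.003],[0,0,0],1],
    [[0.11,0,-0.003],[0,0,0],1],
    [[0.124,0,-0.003],[0,0,0],1],
    [[0.127,0,-0.003],[0,0,0],1],
    [[0.127,0,-0.003],[0,0,0],1]
  ]
}}

```text
time: 47.52
eef_pos: [0.5099, 0.3908, 0.0443]
tool_rot: [-2.174, 0.108, 2.166]
contact_force: [0.0, 0.2, -0.2]
opening: 0.519
```

```bash
python3 -c "
from h import *
go(.508,.3897,.036,-95.7)
f=snap('scene','t_s')
cv2.imwrite('pics/t_sc.png',cv2.resize(f[90:190,260:380],None,fx=6,fy=6,interpolation=2))
"
```

```text
t 47.52 p [0.5099 0.3908 0.0443] F [ 0.   0.2 -0.2] op 0.519
[[0.004, -0.099, -0.995], [0.0, -0.995, 0.099], [-1.0, -0.0, -0.004]]
shift [0.0082, 0.0013, 0.0018] turn [0.0, -0.0038, 0.0004] rows 0.1 heading -95.7
```

View pics/t_sc.png

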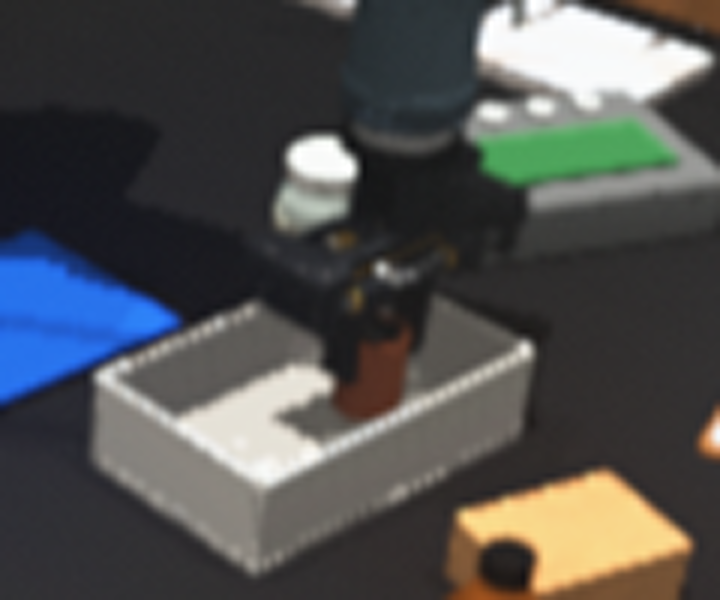

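Request:
{"op": "step_arm", "data": {
  "motion": [
    [[0.004,0.001,0.001],[0,-0.003,0],1],
    [[0.0075,0.001,0.001],[0,-0.003,0],1],
    [[0.0085,0.001,0.001],[0,-0.003,0],1],
    [[0.0085,0.001,0.001],[0,-0.003,0],1]
  ]
}}

```text
time: 48.08
eef_pos: [0.5081, 0.3901, 0.0358]
tool_rot: [-2.171, 0.108, 2.171]
contact_force: [-2.3, -1.7, 6.8]
opening: 0.519
```

Request:
{"op": "step_arm", "data": {
  "motion": [
    [[-0.0005,0,0],[0,0,0],-0.6],
    [[-0.0005,0,0],[0,0,0],-0.6],
    [[-0.0005,0,0],[0,0,0],-0.6],
    [[-0.0005,0,0],[0,0,0],-0.6],
    [[-0.03,0,0],[0,0,0],-0.6],
    [[-0.07,0,0],[0,0,0],-0.6],
    [[-0.12,0,0],[0,0,0],-0.6],
    [[-0.16,0,0],[0,0,0],-1],
    [[-0.16,0,0],[0,0,0],-1]
  ]
}}

```text
time: 49.2
eef_pos: [0.5102, 0.3911, 0.1993]
tool_rot: [-2.176, 0.103, 2.162]
contact_force: [-0.1, 0.6, 0.2]
opening: 0.99
```

```bash
python3 -c "
from h import *
go(.441,-.2043,.2,-100)
f=snap('scene','u_s');pipes()
cv2.imwrite('pics/u_sc.png',cv2.resize(f[90:190,260:380],None,fx=6,fy=6,interpolation=2))
"
```

```text
t 49.2 p [0.5102 0.3911 0.1993] F [-0.1  0.6  0.2] op 0.99
[[0.006, -0.099, -0.995], [0.003, -0.995, 0.099], [-1.0, -0.004, -0.006]]
shift [-0.0031, 0.5994, 0.0101] turn [0.0757, -0.006, 0.0041] rows 9.6 heading -95.7
blue 314.70001220703125 215.5 9.052163124084473 [ 0.44314673 -0.20463043  0.056     ]
```

View pics/u_s.png

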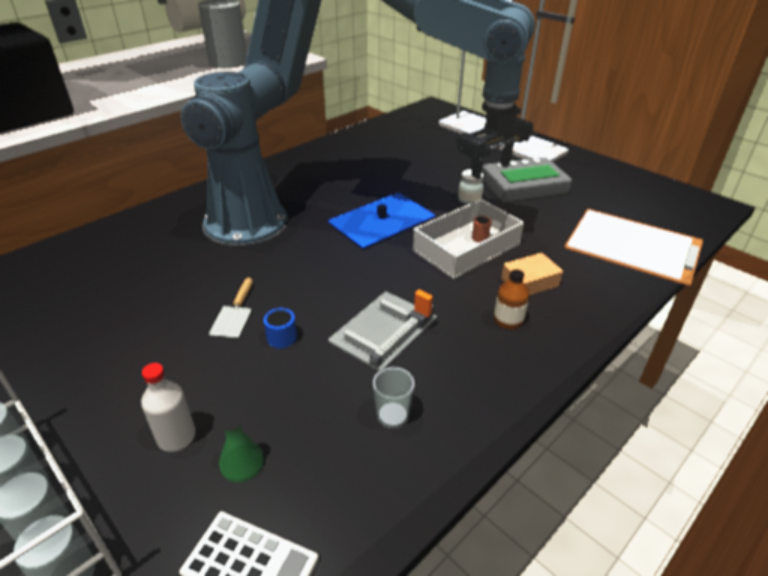

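Copper stands in the case. Next is blue, which hasn't moved.

```bash
python3 -c "
from h import *
go(.445,-.2043,.19,-82.2)
m=manip.masks_of('scene','pipe_blue')[0];ys,xs=np.nonzero(m['pixels']);print(m['score'],xs.mean(),ys.mean(),proj('scene',[.443,-.2045,.028]),proj('scene',[.448,-.2045,.028]))
"
```

```text
t 49.3 p [0.5079 0.3899 0.1944] F [-0.7  0.9 -0.4] op 1.0
[[-0.001, -0.099, -0.995], [-0.0, -0.995, 0.099], [-1.0, 0.0, 0.001]]
shift [0.0047, 0.5975, 0.0038] turn [-0.2351, 0.0007, -0.0003] rows 9.6 heading -95.7
0.89 186.16182572614107 217.92116182572613 [186.00640651 217.88615414] [186.96366249 218.67780476]
```

Request:
{"op": "step_arm", "data": {
  "motion": [
    [[0,0.05,0],[-0.03,0,0],-1],
    [[0,0.11,0],[-0.06,0,0],-1],
    [[0,0.17,0],[-0.08,0,0],-1],
    [[0,0.23,0],[-0.1,0,0],-1],
    [[0,0.29,0],[-0.12,0,0],-1],
    [[0,0.35,0.001],[-0.15,0,0],-1],
    [[0,0.41,0.002],[-0.18,0,0],-1],
    [[0,0.47,0.004],[-0.21,0,0],-1],
    [[0,0.53,0.004],[-0.235,0,0],-1],
    [[0,0.58,0.004],[-0.235,0,0],-1]
  ]
}}

```text
time: 50.6
eef_pos: [0.4452, -0.1884, 0.1932]
tool_rot: [2.149, 0.147, -2.155]
contact_force: [-0.3, 0.1, 0.2]
opening: 1.003
```

```bash
python3 -c "
from h import *
manip.grab_frame('top');manip.grab_frame('top')
go(.444,-.2043,.19,-82.2)
m=manip.masks_of('scene','pipe_blue')[0];ys,xs=np.nonzero(m['pixels']);print(m['score'],xs.mean(),ys.mean())
"
```

```text
t 50.7 p [ 0.4453 -0.1906  0.1933] F [-1.4  0.9  0.4] op 1.002
[[-0.003, 0.13, -0.991], [-0.0, -0.991, -0.13], [-1.0, -0.0, 0.003]]
shift [0.0033, 0.0134, 0.0031] turn [-0.0056, 0.0031, 0.0004] rows 0.2 heading -82.5
0.89 186.16182572614107 217.92116182572613
```

Request:
{"op": "step_arm", "data": {
  "motion": [
    [[0.0,0.0135,0.003],[-0.005,0.003,0],-1],
    [[0.04,0.0135,0.003],[-0.005,0.003,0],-1],
    [[0.08,0.0135,0.003],[-0.005,0.003,0],-1],
    [[0.12,0.0135,0.003],[-0.005,0.003,0],-1],
    [[0.15,0.0135,0.003],[-0.005,0.003,0],-1],
    [[0.156,0.0135,0.003],[-0.005,0.003,0],-1],
    [[0.156,0.0135,0.003],[-0.005,0.003,0],-1]
  ]
}}

```text
time: 51.62
eef_pos: [0.4457, -0.2003, 0.0391]
tool_rot: [2.15, 0.153, -2.146]
contact_force: [0.5, -0.0, 0.0]
opening: 1.004
```

```bash
python3 -c "
from h import *
go(.444,-.2043,.03,-82.2)
f=snap('scene','v_s')
cv2.imwrite('pics/v_sc.png',cv2.resize(f[160:260,130:250],None,fx=6,fy=6,interpolation=2))
"
```

```text
t 51.62 p [ 0.4457 -0.2003  0.0391] F [ 0.5 -0.   0. ] op 1.004
[[0.002, 0.142, -0.99], [0.0, -0.99, -0.142], [-1.0, 0.0, -0.002]]
shift [0.0091, 0.0038, 0.0023] turn [0.006, -0.002, -0.0] rows 0.2 heading -81.9
```

View pics/v_sc.png

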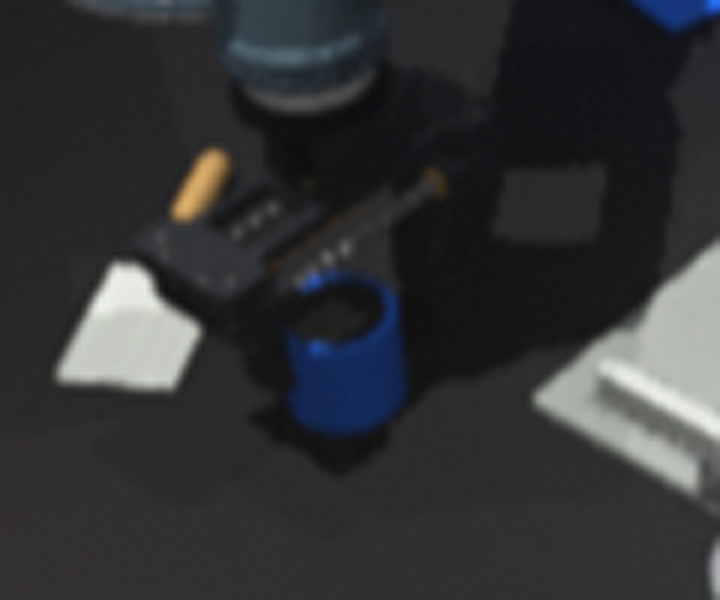

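Request:
{"op": "step_arm", "data": {
  "motion": [
    [[0.004,0.003,0.002],[0.006,-0.002,0],-1],
    [[0.009,0.003,0.002],[0.006,-0.002,0],-1],
    [[0.009,0.003,0.002],[0.006,-0.002,0],-0.2],
    [[0.009,0.003,0.002],[0.006,-0.002,0],0],
    [[0.009,0.003,0.002],[0.006,-0.002,0],1],
    [[0.009,0.003,0.002],[0.006,-0.002,0],1],
    [[0.009,0.003,0.002],[0.006,-0.002,0],1],
    [[0.009,0.003,0.002],[0.006,-0.002,0],1]
  ],
  "newtons": 20
}}

```text
time: 52.68
eef_pos: [0.444, -0.2041, 0.03]
tool_rot: [2.152, 0.145, -2.151]
contact_force: [-1.5, -0.4, 0.9]
opening: 0.698
```

Request:
{"op": "step_arm", "data": {
  "motion": [
    [[-0.02,0,0],[0,0,0],1],
    [[-0.06,0,0],[0,0,0],1],
    [[-0.12,0,0],[0,0,0],1],
    [[-0.12,0,0],[0,0,0],1],
    [[-0.12,0,0],[0,0,0],1]
  ]
}}

```text
time: 53.3
eef_pos: [0.4434, -0.2034, 0.1492]
tool_rot: [2.151, 0.146, -2.152]
contact_force: [0.4, -0.7, -2.0]
opening: 0.699
```

```bash
python3 -c "
from h import *
go(.5726,-.0704,.15,-82.2)
"
```

```text
t 53.3 p [ 0.4434 -0.2034  0.1492] F [ 0.4 -0.7 -2. ] op 0.699
[[-0.0, 0.135, -0.991], [0.0, -0.991, -0.135], [-1.0, -0.0, 0.0]]
shift [-0.0008, -0.1144, -0.1459] turn [-0.0011, 0.0004, 0.0004] rows 3.0 heading -82.3
```

Request:
{"op": "step_arm", "data": {
  "motion": [
    [[0,-0.03,-0.04],[0,0,0],1],
    [[0,-0.065,-0.085],[0,0,0],1],
    [[0,-0.1,-0.125],[0,0,0],1],
    [[0,-0.1145,-0.146],[0,0,0],1],
    [[0,-0.1145,-0.146],[0,0,0],1],
    [[0,-0.1145,-0.146],[0,0,0],1],
    [[0.04,-0.1145,-0.146],[0,0,0],1],
    [[0.075,-0.1145,-0.146],[0,0,0],1],
    [[0.095,-0.1145,-0.146],[0,0,0],1],
    [[0.1,-0.1145,-0.146],[0,0,0],1]
  ]
}}

```text
time: 54.55
eef_pos: [0.5719, -0.0712, 0.0486]
tool_rot: [2.15, 0.145, -2.155]
contact_force: [0.3, 0.9, -1.1]
opening: 0.694
```

```bash
python3 -c "
from h import *
manip.grab_frame('top');manip.grab_frame('top')
go(.5726,-.0704,.04,-82.2)
f=snap('scene','w_s')
cv2.imwrite('pics/w_sc.png',cv2.resize(f[160:260,200:320],None,fx=6,fy=6,interpolation=2))
"
```

```text
t 54.65 p [ 0.5732 -0.0713  0.0501] F [-0.2  0.4 -0.8] op 0.698
[[0.0, 0.134, -0.991], [-0.0, -0.991, -0.134], [-1.0, 0.0, -0.0]]
shift [0.0101, -0.001, 0.0005] turn [-0.0017, -0.0002, -0.0004] rows 0.2 heading -82.3
```

View pics/w_sc.png

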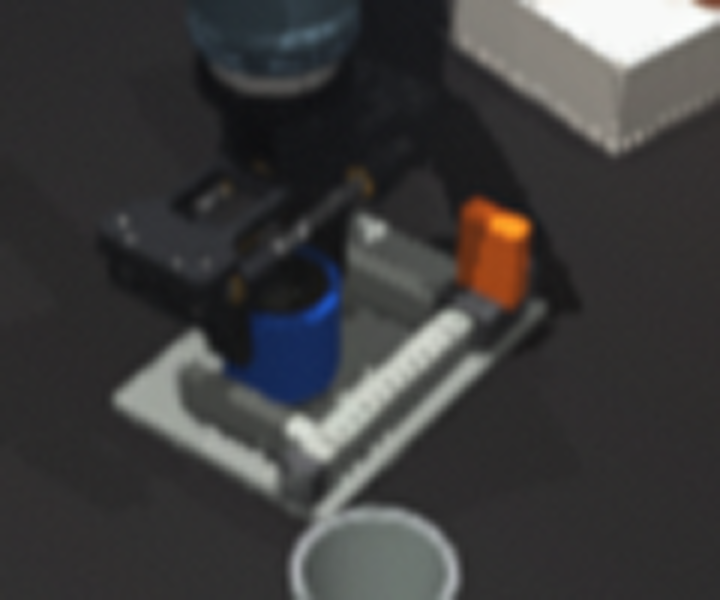

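Request:
{"op": "step_arm", "data": {
  "motion": [
    [[0.005,-0.001,0],[0,0,0],1],
    [[0.009,-0.001,0],[0,0,0],1],
    [[0.0105,-0.001,0],[0,0,0],1],
    [[0.0105,-0.001,0],[0,0,0],1]
  ]
}}

```text
time: 55.2
eef_pos: [0.5731, -0.0698, 0.0401]
tool_rot: [2.151, 0.145, -2.151]
contact_force: [-3.2, 0.4, 4.8]
opening: 0.699
```

Request:
{"op": "step_arm", "data": {
  "motion": [
    [[-0.0005,0,0],[0,0,0],-1],
    [[-0.0005,0,0],[0,0,0],-1],
    [[-0.0005,0,0],[0,0,0],-1],
    [[-0.0005,0,0],[0,0,0],-1],
    [[-0.02,0,0],[0,0,0],-1],
    [[-0.06,0,0],[0,0,0],-1],
    [[-0.1,0,0],[0,0,0],-1],
    [[-0.1,0,0],[0,0,0],-1]
  ]
}}

```text
time: 56.2
eef_pos: [0.576, -0.0707, 0.1448]
tool_rot: [2.159, 0.141, -2.14]
contact_force: [-0.2, 0.3, 0.5]
opening: 0.998
```

```bash
python3 -c "
from h import *
manip.grab_frame('top');manip.grab_frame('top')
go(.6235,.0325,.137,-82.2)
f=snap('scene','x_s')
cv2.imwrite('pics/x_sc.png',cv2.resize(f[160:260,200:320],None,fx=6,fy=6,interpolation=2))
"
```

```text
t 56.3 p [ 0.5734 -0.0699  0.1406] F [-0.2  0.2  0.1] op 1.002
[[0.002, 0.135, -0.991], [-0.001, -0.991, -0.135], [-1.0, 0.001, -0.002]]
shift [0.0036, -0.0947, -0.0635] turn [-0.0011, -0.0018, -0.0011] rows 1.8 heading -82.3
```

View pics/x_sc.png

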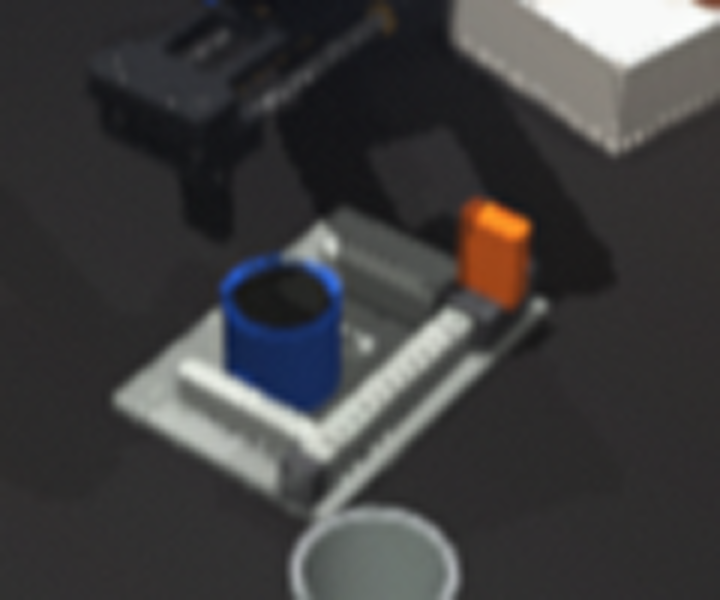

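Blue stands upright in the caliper. On to the fin.

Request:
{"op": "step_arm", "data": {
  "motion": [
    [[0,-0.05,-0.03],[0,0,0],-1],
    [[0,-0.0947,-0.0635],[-0.001,-0.001,-0.001],-1],
    [[0,-0.0947,-0.0635],[-0.001,-0.001,-0.001],-1],
    [[0.02,-0.0947,-0.0635],[-0.001,-0.001,-0.001],-1],
    [[0.05,-0.0947,-0.0635],[-0.001,-0.001,-0.001],-1],
    [[0.075,-0.0947,-0.0635],[-0.001,-0.001,-0.001],-1],
    [[0.0835,-0.0947,-0.0635],[-0.001,-0.001,-0.001],-1],
    [[0.0835,-0.0947,-0.0635],[-0.001,-0.001,-0.001],-1],
    [[0.0835,-0.0947,-0.0635],[-0.001,-0.001,-0.001],-1]
  ]
}}

```text
time: 57.48
eef_pos: [0.6238, 0.0321, 0.0567]
tool_rot: [2.152, 0.146, -2.151]
contact_force: [0.4, -0.5, 0.0]
opening: 1.004
```

```bash
python3 -c "
from h import *
go(.623,.0325,.0565,-82.2)
"
```

```text
t 57.48 p [0.6238 0.0321 0.0567] F [ 0.4 -0.5  0. ] op 1.004
[[0.001, 0.135, -0.991], [0.0, -0.991, -0.135], [-1.0, -0.0, -0.001]]
shift [0.0002, -0.0005, 0.0008] turn [-0.0007, -0.0006, 0.0003] rows 0.0 heading -82.2
```

Request:
{"op": "step_arm", "data": {
  "motion": [
    [[0,0,0],[0,0,0],1],
    [[0,0,0],[0,0,0],1],
    [[0,0,0],[0,0,0],1],
    [[0,0,0],[0,0,0],1],
    [[0,0,0],[0,0,0],1],
    [[0,0,0],[0,0,0],1],
    [[0,0,0],[0,0,0],1],
    [[0,0,0],[0,0,0],1],
    [[0,0,0],[0,0,0],1]
  ],
  "newtons": 15
}}

```text
time: 58.6
eef_pos: [0.6232, 0.0326, 0.0559]
tool_rot: [2.15, 0.147, -2.152]
contact_force: [-0.6, 0.9, 0.2]
opening: 0.159
```

Request:
{"op": "step_arm", "data": {
  "motion": [
    [[0,0.006,0],[0,0,0],1],
    [[0,0.014,0],[0,0,0],1],
    [[0,0.022,0],[0,0,0],1],
    [[0,0.028,0],[0,0,0],1],
    [[0,0.033,-0.0002],[0,0,0],1],
    [[0,0.036,-0.0002],[0,0,0],1],
    [[0,0.037,-0.0002],[0,0,0],1],
    [[0,0.038,-0.0002],[0,0,0],1],
    [[0,0.039,-0.0002],[0,0,0],1],
    [[0,0.04,-0.0003],[0,0,0],1]
  ]
}}

```text
time: 59.85
eef_pos: [0.6289, -0.007, 0.0559]
tool_rot: [2.15, 0.147, -2.152]
contact_force: [1.1, 3.4, -0.8]
opening: 0.155
```

```bash
python3 -c "
from h import *
avg(6)
"
```

```text
t 60.15 cal x 0.0595 y 0.0219 Fx 1.0 Fy 2.2 op 0.163
Fy mean 2.82
```

Request:
{"op": "step_arm", "data": {
  "motion": [
    [[0,0.001,0],[0,0,0],1],
    [[0,0.002,0],[0,0,0],1],
    [[0,0.003,0],[0,0,0],1],
    [[0,0.004,-0.0001],[0,0,0],1],
    [[0,0.005,-0.0001],[0,0,0],1],
    [[0,0.006,-0.0001],[0,0,0],1],
    [[0,0.0065,-0.0001],[0,0,0],1],
    [[0,0.0065,-0.0001],[0,0,0],1]
  ]
}}

```text
time: 61.15
eef_pos: [0.6299, -0.0136, 0.0559]
tool_rot: [2.15, 0.147, -2.152]
contact_force: [-0.4, 2.6, 1.0]
opening: 0.157
```

```bash
python3 -c "
from h import *
avg(6)
"
```

```text
t 61.45 cal x 0.0596 y 0.0153 Fx -1.1 Fy 2.5 op 0.158
Fy mean 2.98
```

Request:
{"op": "step_arm", "data": {
  "motion": [
    [[0,0.0004,0],[0,0,0],1],
    [[0,0.0008,0],[0,0,0],1],
    [[0,0.001,0],[0,0,0],1],
    [[0,0.001,0],[0,0,0],1]
  ]
}}

```text
time: 61.95
eef_pos: [0.63, -0.0144, 0.0558]
tool_rot: [2.15, 0.147, -2.152]
contact_force: [-1.2, 2.6, 0.8]
opening: 0.159
```

```bash
python3 -c "
from h import *
avg(6)
"
```

```text
t 62.25 cal x 0.0596 y 0.0144 Fx -0.4 Fy 3.9 op 0.159
Fy mean 3.54
```

Request:
{"op": "step_arm", "data": {
  "motion": [
    [[0,0.0003,0],[0,0,0],1],
    [[0,0.0006,0],[0,0,0],1],
    [[0,0.0008,0],[0,0,0],1],
    [[0,0.0008,0],[0,0,0],1]
  ]
}}

```text
time: 62.75
eef_pos: [0.6301, -0.0153, 0.0558]
tool_rot: [2.15, 0.147, -2.152]
contact_force: [-1.3, 3.6, 1.8]
opening: 0.156
```

```bash
python3 -c "
from h import *
avg(8)
"
```

```text
t 63.15 cal x 0.0596 y 0.0136 Fx -0.4 Fy 3.0 op 0.160
Fy mean 3.37
```

Request:
{"op": "step_arm", "data": {
  "motion": [
    [[0,0.0003,0],[0,0,0],1],
    [[0,0.0005,0],[0,0,0],1],
    [[0,0.0005,0],[0,0,0],1]
  ]
}}

```text
time: 63.52
eef_pos: [0.6302, -0.0156, 0.0559]
tool_rot: [2.15, 0.147, -2.152]
contact_force: [-2.1, 4.4, 1.3]
opening: 0.16
```

```bash
python3 -c "
from h import *
avg(8)
"
```

```text
t 63.925 cal x 0.0596 y 0.0132 Fx -0.5 Fy 5.3 op 0.158
Fy mean 4.63
```

Request:
{"op": "step_arm", "data": {
  "motion": [
    [[0,0.0003,0],[0,0,0],1],
    [[0,0.0005,0],[0,0,0],1],
    [[0,0.0005,0],[0,0,0],1]
  ]
}}

```text
time: 64.3
eef_pos: [0.6303, -0.0161, 0.0559]
tool_rot: [2.15, 0.148, -2.152]
contact_force: [-1.0, 6.0, 1.9]
opening: 0.159
```

```bash
python3 -c "
from h import *
avg(10)
"
```

```text
t 64.8 cal x 0.0596 y 0.0128 Fx -1.2 Fy 5.8 op 0.155
Fy mean 5.33
```

Request:
{"op": "step_arm", "data": {
  "motion": [
    [[0,0.0003,0],[0,0,0],1],
    [[0,0.0005,0],[0,0,0],1],
    [[0,0.0005,0],[0,0,0],1]
  ]
}}

```text
time: 65.18
eef_pos: [0.6303, -0.0164, 0.0559]
tool_rot: [2.15, 0.148, -2.153]
contact_force: [-0.7, 6.1, 2.3]
opening: 0.156
```

```bash
python3 -c "
from h import *
avg(10)
"
```

```text
t 65.675 cal x 0.0596 y 0.0125 Fx -1.0 Fy 6.3 op 0.154
Fy mean 6.06
```

Request:
{"op": "step_arm", "data": {
  "motion": [
    [[0,-0.0006,0],[0,0,0],1],
    [[0,-0.0012,0],[0,0,0],1],
    [[0,-0.0017,0],[0,0,0],1],
    [[0,-0.0017,0],[0,0,0],1],
    [[0,-0.0017,0],[0,0,0],1],
    [[0,-0.0017,0],[0,0,0],1],
    [[0,-0.0017,0],[0,0,0],1],
    [[0,-0.0017,0],[0,0,0],1]
  ]
}}

```text
time: 66.68
eef_pos: [0.6302, -0.0152, 0.0559]
tool_rot: [2.15, 0.147, -2.152]
contact_force: [-1.1, -2.0, 0.0]
opening: 0.159
```

```bash
python3 -c "
from h import *
avg(6)
f=snap('scene','y_s')
cv2.imwrite('pics/y_sc.png',cv2.resize(f[180:250,210:310],None,fx=8,fy=8,interpolation=2))
avg(6)
"
```

```text
t 66.975 cal x 0.0596 y 0.0138 Fx -1.5 Fy -2.4 op 0.158
Fy mean -2.37
t 67.325 cal x 0.0596 y 0.0138 Fx -1.4 Fy -2.2 op 0.155
Fy mean -2.47
```

View pics/y_sc.png

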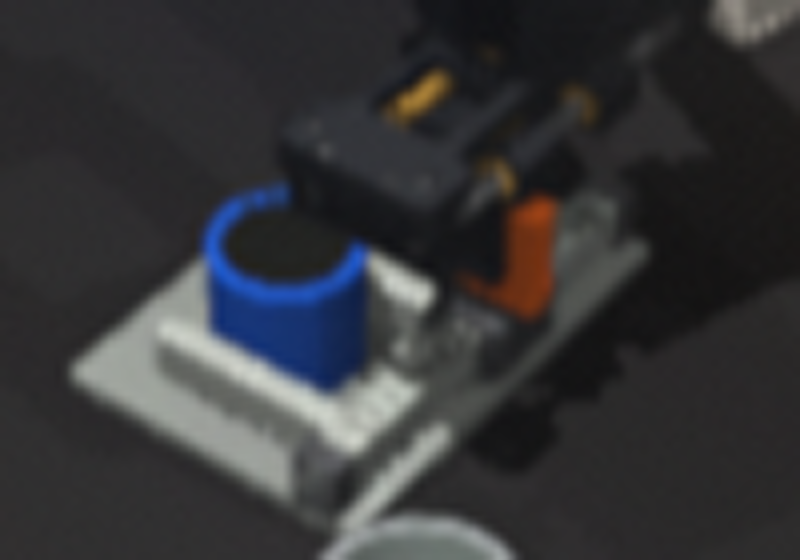

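Request:
{"op": "step_arm", "data": {
  "motion": [
    [[0,0.0005,0],[0,0,0],1],
    [[0,0.001,0],[0,0,0],1],
    [[0,0.0015,0],[0,0,0],1],
    [[0,0.0018,0],[0,0,0],1],
    [[0,0.0018,0],[0,0,0],1],
    [[0,0.0018,0],[0,0,0],1]
  ]
}}

```text
time: 68.08
eef_pos: [0.6303, -0.016, 0.0559]
tool_rot: [2.151, 0.149, -2.153]
contact_force: [-2.8, 4.8, 2.3]
opening: 0.157
```

```bash
python3 -c "
from h import *
avg(6);avg(6)
"
```

```text
t 68.375 cal x 0.0596 y 0.0129 Fx -1.1 Fy 5.4 op 0.155
Fy mean 5.19
t 68.675 cal x 0.0596 y 0.0129 Fx -1.6 Fy 5.4 op 0.157
Fy mean 5.12
```

Request:
{"op": "step_arm", "data": {
  "motion": [
    [[0,0,0],[0,0,0],1],
    [[0,0,0],[0,0,0],1],
    [[0,0,0],[0,0,0],1],
    [[0,0,0],[0,0,0],1],
    [[0,-0.0015,0],[0,0,0],1],
    [[0,-0.0015,0],[0,0,0],1],
    [[0,-0.0015,0],[0,0,0],1],
    [[0,-0.003,0],[0,0,0],1],
    [[0,-0.006,0],[0,0,0],1],
    [[0,-0.012,0],[0,0,0],1]
  ]
}}

```text
time: 69.92
eef_pos: [0.6287, -0.0052, 0.0559]
tool_rot: [2.15, 0.146, -2.152]
contact_force: [-2.2, -2.9, 1.4]
opening: 0.159
```

Request:
{"op": "step_arm", "data": {
  "motion": [
    [[0,-0.008,0],[0,0,0],1],
    [[0,-0.016,0],[0,0,0],1],
    [[0,-0.024,0],[0,0,0],1],
    [[0,-0.03,0],[0,0,0],1],
    [[0,-0.034,0.0002],[0,0,0],1],
    [[0,-0.036,0.0002],[0,0,0],1],
    [[0,-0.037,0.0003],[0,0,0],1],
    [[0,-0.038,0.0003],[0,0,0],1]
  ]
}}

```text
time: 70.92
eef_pos: [0.6233, 0.0326, 0.0559]
tool_rot: [2.15, 0.147, -2.152]
contact_force: [-2.3, -4.0, 1.7]
opening: 0.163
```

```bash
python3 -c "
from h import *
avg(4)
"
```

```text
t 71.125 cal x 0.0594 y 0.0620 Fx -4.4 Fy -2.6 op 0.161
Fy mean -3.05
```

Request:
{"op": "step_arm", "data": {
  "motion": [
    [[0,-0.001,0.0003],[0,0,0],1],
    [[0,-0.002,0.0003],[0,0,0],1],
    [[0,-0.0025,0.0003],[0,0,0],1],
    [[0,-0.0025,0.0003],[0,0,0],1]
  ]
}}

```text
time: 71.62
eef_pos: [0.6232, 0.0329, 0.0559]
tool_rot: [2.15, 0.143, -2.15]
contact_force: [-0.4, -12.0, -0.5]
opening: 0.161
```

```bash
python3 -c "
from h import *
avg(4)
"
```

```text
t 71.825 cal x 0.0594 y 0.0623 Fx -3.6 Fy -11.5 op 0.158
Fy mean -10.99
```

Request:
{"op": "step_arm", "data": {
  "motion": [
    [[0,0.0022,0],[0,0,0],1],
    [[0,0.0022,0],[0,0,0],-1],
    [[0,0.0022,0],[0,0,0],-1],
    [[0,0.0022,0],[0,0,0],-1],
    [[0,0.0022,0],[0,0,0],-1],
    [[-0.03,0.0022,0],[0,0,0],-1],
    [[-0.07,0.0022,0],[0,0,0],-1],
    [[-0.09,0.0022,0],[0,0,0],-1],
    [[-0.09,0.0022,0],[0,0,0],-1]
  ]
}}

```text
time: 72.95
eef_pos: [0.6242, 0.0328, 0.1475]
tool_rot: [2.154, 0.146, -2.148]
contact_force: [0.6, -0.0, -0.6]
opening: 1.002
```

```bash
python3 -c "
from h import *
manip.grab_frame('top');manip.grab_frame('top')
go(.5735,-.0755,.145,-82.2)
f=snap('scene','z_s')
cv2.imwrite('pics/z_sc.png',cv2.resize(f[160:260,200:320],None,fx=6,fy=6,interpolation=2))
"
```

```text
t 73.05 p [0.6223 0.033  0.1446] F [ 0.1  0.3 -0.5] op 0.999
[[-0.003, 0.136, -0.991], [0.001, -0.991, -0.136], [-1.0, -0.001, 0.002]]
shift [-0.0003, 0.1009, 0.0631] turn [-0.0001, 0.0024, 0.0012] rows 1.9 heading -82.2
```

View pics/z_sc.png

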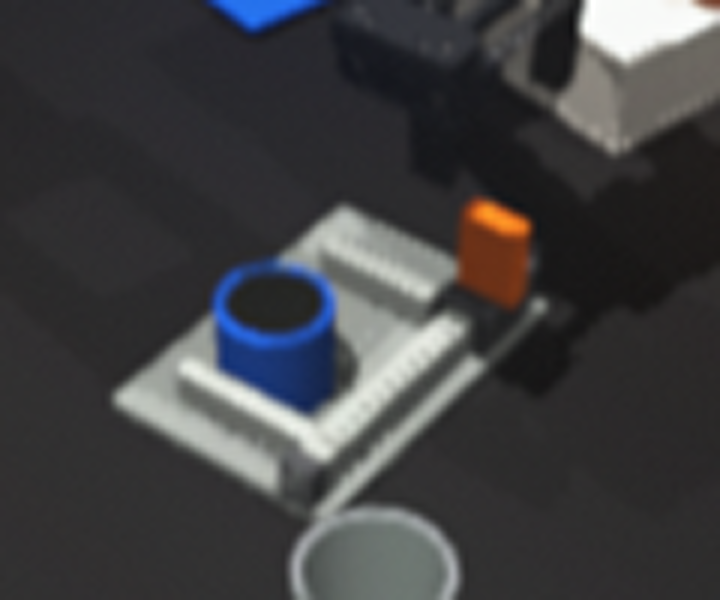

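The jaw is open and blue stands against the fixed jaw. Picking it up.

Request:
{"op": "step_arm", "data": {
  "motion": [
    [[0,0.05,0.03],[0,0.002,0.001],-1],
    [[0,0.101,0.063],[0,0.002,0.001],-1],
    [[0,0.101,0.063],[0,0.002,0.001],-1],
    [[0,0.101,0.063],[0,0.002,0.001],-1],
    [[0.03,0.101,0.063],[0,0.002,0.001],-1],
    [[0.06,0.101,0.063],[0,0.002,0.001],-1],
    [[0.09,0.101,0.063],[0,0.002,0.001],-1],
    [[0.098,0.101,0.063],[0,0.002,0.001],-1],
    [[0.098,0.101,0.063],[0,0.002,0.001],-1],
    [[0.098,0.101,0.063],[0,0.002,0.001],-1]
  ]
}}

```text
time: 74.35
eef_pos: [0.5753, -0.0756, 0.0491]
tool_rot: [2.154, 0.146, -2.147]
contact_force: [-0.6, -0.0, -0.5]
opening: 1.002
```

```bash
python3 -c "
from h import *
go(.5735,-.0755,.041,-82.2)
"
```

```text
t 74.35 p [ 0.5753 -0.0756  0.0491] F [-0.6 -0.  -0.5] op 1.002
[[0.003, 0.136, -0.991], [-0.001, -0.991, -0.136], [-1.0, 0.001, -0.003]]
shift [0.0081, -0.0003, 0.0018] turn [0.0005, -0.0031, -0.0012] rows 0.1 heading -82.2
```

Request:
{"op": "step_arm", "data": {
  "motion": [
    [[0.004,0,0.001],[0,-0.003,-0.001],-1],
    [[0.008,0,0.001],[0,-0.003,-0.001],-1],
    [[0.008,0,0.001],[0,-0.003,-0.001],1],
    [[0.008,0,0.001],[0,-0.003,-0.001],1],
    [[0.008,0,0.001],[0,-0.003,-0.001],1],
    [[0.008,0,0.001],[0,-0.003,-0.001],1],
    [[0.008,0,0.001],[0,-0.003,-0.001],1],
    [[0.008,0,0.001],[0,-0.003,-0.001],1]
  ],
  "newtons": 20
}}

```text
time: 75.35
eef_pos: [0.5733, -0.0756, 0.04]
tool_rot: [2.149, 0.147, -2.153]
contact_force: [-0.3, 3.4, 2.4]
opening: 0.699
```

Request:
{"op": "step_arm", "data": {
  "motion": [
    [[-0.01,0,0],[0,0,0],1],
    [[-0.04,0,0],[0,0,0],1],
    [[-0.09,0,0],[0,0,0],1],
    [[-0.13,0,0],[0,0,0],1],
    [[-0.13,0,0],[0,0,0],1],
    [[-0.13,0,0],[0,0,0],1]
  ]
}}

```text
time: 76.1
eef_pos: [0.5728, -0.0759, 0.169]
tool_rot: [2.148, 0.147, -2.155]
contact_force: [-0.3, 0.5, -1.2]
opening: 0.696
```

```bash
python3 -c "
from h import *
go(.4973,.2833,.17,-95.7)
"
```

```text
t 76.1 p [ 0.5728 -0.0759  0.169 ] F [-0.3  0.5 -1.2] op 0.696
[[-0.003, 0.135, -0.991], [0.001, -0.991, -0.135], [-1.0, -0.001, 0.003]]
shift [-0.0005, -0.3661, 0.0262] turn [0.2353, 0.0031, 0.0007] rows 5.9 heading -82.2
```

Request:
{"op": "step_arm", "data": {
  "motion": [
    [[0,-0.05,0.003],[0.03,0,0],1],
    [[0,-0.11,0.007],[0.07,0,0],1],
    [[0,-0.17,0.012],[0.11,0,0],1],
    [[0,-0.23,0.016],[0.15,0,0],1],
    [[0,-0.29,0.02],[0.19,0,0],1],
    [[0,-0.34,0.024],[0.235,0.002,0],1],
    [[0,-0.366,0.026],[0.235,0.002,0],1],
    [[0,-0.366,0.026],[0.235,0.002,0],1],
    [[0,-0.366,0.026],[0.235,0.002,0],1]
  ]
}}

```text
time: 77.22
eef_pos: [0.4975, 0.2823, 0.1686]
tool_rot: [-2.169, 0.109, 2.174]
contact_force: [0.1, 0.6, -1.8]
opening: 0.697
```

```bash
python3 -c "
from h import *
manip.grab_frame('top');manip.grab_frame('top')
go(.4973,.2833,.043,-95.7)
f=snap('scene','aa_s')
cv2.imwrite('pics/aa_sc.png',cv2.resize(f[70:190,250:380],None,fx=5,fy=5,interpolation=2))
"
```

```text
t 77.33 p [0.4981 0.282  0.1694] F [ 0.6  0.3 -0.9] op 0.702
[[-0.001, -0.1, -0.995], [-0.0, -0.995, 0.1], [-1.0, 0.0, 0.001]]
shift [0.1264, -0.0013, 0.0008] turn [-0.0009, 0.0011, -0.0004] rows 2.0 heading -95.8
```

View pics/aa_sc.png

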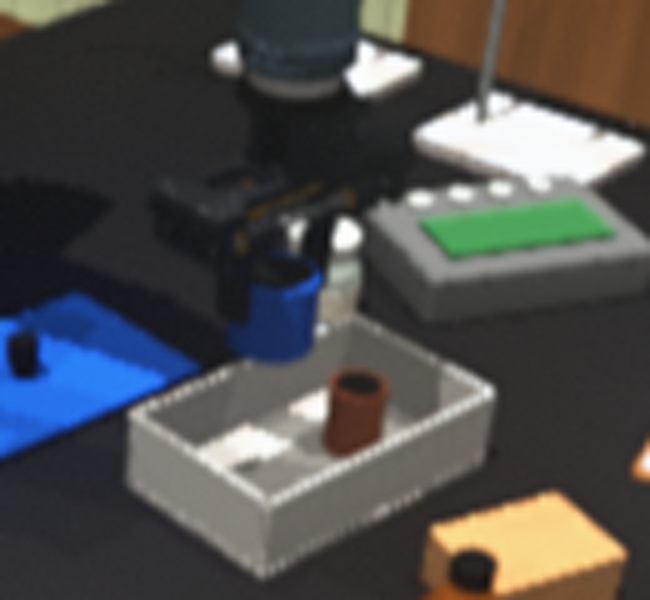

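Run:
```python
from h import *
q=lambda X:(proj("scene",X)-[250,70])*5
print("copper top exp",q([.508,.3897,.061]),"bottom",q([.508,.3897,.005]))
R=Ro.from_euler("z",-.1).as_matrix();c=np.array([.5025,.335,0])
for a in(-1,1):
    for b in(-1,1): print(a,b,q(c+R@[a*.075,b*.12,.066]))
for r in manip.landmark_of("scene","pipe_copper")[:2]: print(r,atz("scene",r["position"],.005))
for b in(-1,1): print(q(c+R@[0,b*.06,.005]))
print("blue",q([.4973,.2833,.061]))
```

```text
copper top exp [357.03790971 382.60371871] bottom [348.62243827 443.36488271]
-1 -1 [121.18233014 411.90119065]
-1 1 [345.25162617 312.08223923]
1 -1 [262.90620215 504.26783847]
1 1 [489.83675609 390.17628521]
{'position': [321.1, 158.0], 'score': 0.75} [0.5088202  0.39741839 0.005     ]
[243.02057721 495.72964345]
[353.04007907 441.1619559 ]
blue [256.91826879 430.0747734 ]
```

Request:
{"op": "step_arm", "data": {
  "motion": [
    [[0.04,-0.001,0],[0,0,0],1],
    [[0.08,-0.001,0],[0,0,0],1],
    [[0.11,-0.001,0],[0,0,0],1],
    [[0.123,-0.001,0],[0,0,0],1],
    [[0.125,-0.001,0],[0,0,0],1],
    [[0.125,-0.001,0],[0,0,0],1],
    [[0.125,-0.001,0],[0,0,0],1]
  ]
}}

```text
time: 78.3
eef_pos: [0.4993, 0.2846, 0.0466]
tool_rot: [-2.173, 0.106, 2.167]
contact_force: [-1.4, 0.3, -1.5]
opening: 0.699
```

```bash
python3 -c "
from h import *
go(.4973,.2833,.035,-95.7)
f=snap('scene','bb_s')
cv2.imwrite('pics/bb_sc.png',cv2.resize(f[70:190,250:380],None,fx=5,fy=5,interpolation=2))
"
```

```text
t 78.3 p [0.4993 0.2846 0.0466] F [-1.4  0.3 -1.5] op 0.699
[[0.003, -0.099, -0.995], [0.001, -0.995, 0.099], [-1.0, -0.001, -0.002]]
shift [0.0116, 0.0015, 0.0019] turn [0.0005, -0.0024, 0.0015] rows 0.2 heading -95.7
```

View pics/bb_sc.png

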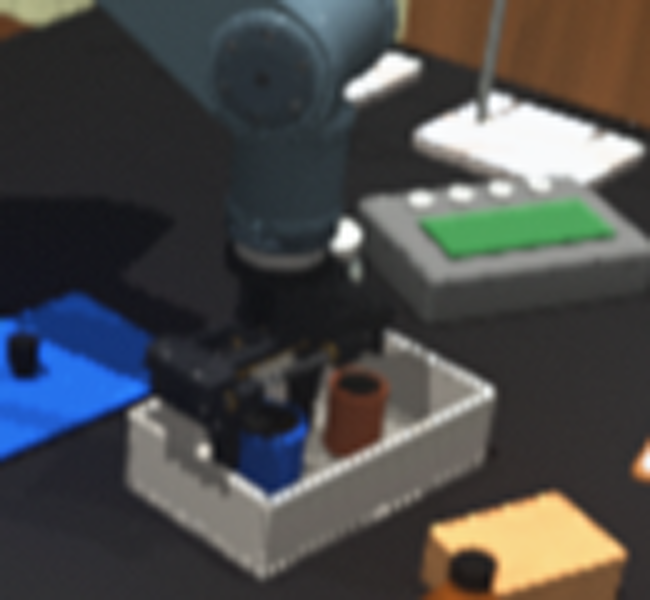

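Request:
{"op": "step_arm", "data": {
  "motion": [
    [[0.005,0.0005,0.001],[0,-0.002,0.001],1],
    [[0.009,0.0005,0.001],[0,-0.002,0.001],1],
    [[0.011,0.0005,0.001],[0,-0.002,0.001],1],
    [[0.012,0.0005,0.001],[0,-0.002,0.001],1],
    [[0.012,0.0005,0.001],[0,-0.002,0.001],1]
  ]
}}

```text
time: 78.97
eef_pos: [0.4969, 0.2838, 0.0349]
tool_rot: [-2.168, 0.108, 2.174]
contact_force: [-8.5, -4.1, 16.9]
opening: 0.699
```

Request:
{"op": "step_arm", "data": {
  "motion": [
    [[-0.001,0,0],[0,0,0],1],
    [[-0.001,0,0],[0,0,0],-0.74],
    [[-0.001,0,0],[0,0,0],-0.74],
    [[-0.001,0,0],[0,0,0],-0.74],
    [[-0.001,0,0],[0,0,0],-0.74],
    [[-0.02,0,0],[0,0,0],-0.74],
    [[-0.06,0,0],[0,0,0],-0.74],
    [[-0.12,0,0],[0,0,0],-0.74],
    [[-0.18,0,0],[0,0,0],-0.74],
    [[-0.18,0,0],[0,0,0],-0.74]
  ]
}}

```text
time: 80.22
eef_pos: [0.5011, 0.2852, 0.221]
tool_rot: [-2.18, 0.103, 2.158]
contact_force: [0.1, 0.9, 0.1]
opening: 0.871
```

Request:
{"op": "step_arm", "data": {
  "motion": [
    [[0,0.05,0.04],[0,0,0],-1],
    [[0,0.11,0.08],[0,0,0],-1],
    [[0,0.17,0.12],[0,0,0],-1],
    [[0,0.23,0.14],[0,0,0],-1],
    [[0,0.3,0.14],[0,0,0],-1],
    [[0,0.36,0.14],[0,0,0],-1],
    [[0,0.42,0.14],[0,0,0],-1],
    [[0,0.46,0.14],[0,0,0],-1],
    [[0,0.46,0.14],[0,0,0],-1],
    [[0,0.46,0.14],[0,0,0],-1]
  ]
}}

```text
time: 81.47
eef_pos: [0.3123, -0.1594, 0.2132]
tool_rot: [-2.166, 0.108, 2.172]
contact_force: [-0.6, 0.1, -0.1]
opening: 0.999
```

Run:
```python
from h import *
st();f=snap('scene','cc_s');g=snap('top','cc_t')
cv2.imwrite('pics/cc_m.png',np.hstack([cv2.resize(f[110:190,210:310+40],(700,400),interpolation=2)]))
cv2.imwrite('pics/cc_tt.png',cv2.resize(g[130:280,120:340],None,fx=3.5,fy=3.5,interpolation=2))
for c in("top","scene"):
  for n,z in(("lid_knob",.035),("slide_grip",.075),("pipe_copper",.005),("pipe_blue",.005),("reagent",0),("beaker",0),("flask",0),("wash_bottle",0),("jar",0),("filter_box",0),("spatula",0)):
    for r in manip.landmark_of(c,n)[:1]: print(c,n,round(r["score"],2),atz(c,r["position"],z)[:2].round(3))
```

```text
t 81.47 p [ 0.3123 -0.1594  0.2132] F [-0.6  0.1 -0.1] op 0.999
[[-0.003, -0.1, -0.995], [0.001, -0.995, 0.1], [-1.0, -0.001, 0.003]]
top lid_knob 0.83 [0.245 0.266]
top slide_grip 0.62 [0.624 0.029]
top pipe_copper 0.53 [0.511 0.388]
top pipe_blue 0.76 [0.52  0.233]
top reagent 0.75 [0.752 0.178]
top beaker 0.71 [ 0.737 -0.176]
top flask 0.52 [ 0.64  -0.447]
top wash_bottle 0.75 [0.611 0.038]
top jar 0.66 [0.344 0.528]
top filter_box 0.75 [0.241 0.271]
top spatula 0.49 [ 0.292 -0.232]
scene slide_grip 0.87 [0.626 0.032]
scene pipe_copper 0.73 [0.508 0.409]
scene pipe_blue 0.52 [0.517 0.234]
scene reagent 0.96 [0.741 0.186]
scene beaker 0.85 [ 0.745 -0.186]
scene flask 0.92 [ 0.658 -0.437]
scene wash_bottle 0.84 [ 0.512 -0.486]
scene jar 0.58 [0.364 0.525]
scene filter_box 0.83 [0.703 0.33 ]
scene spatula 0.71 [ 0.3   -0.224]
```

View pics/cc_s.png

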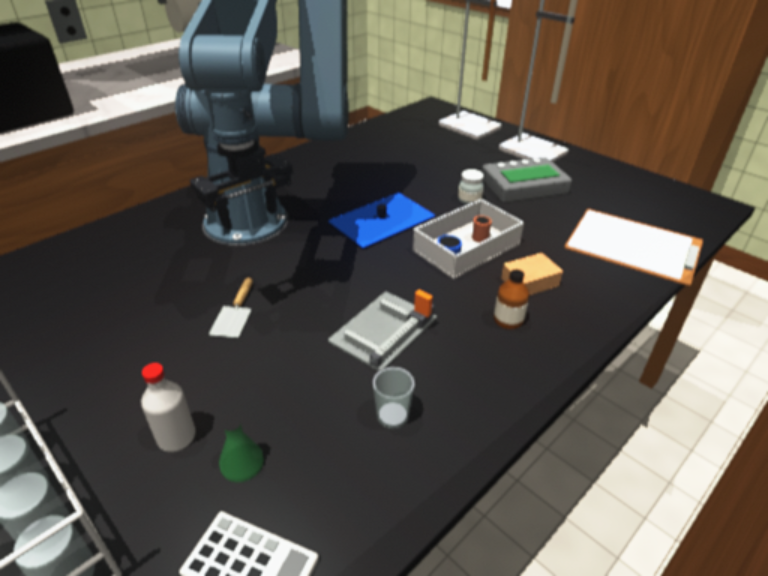

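View pics/cc_tt.png

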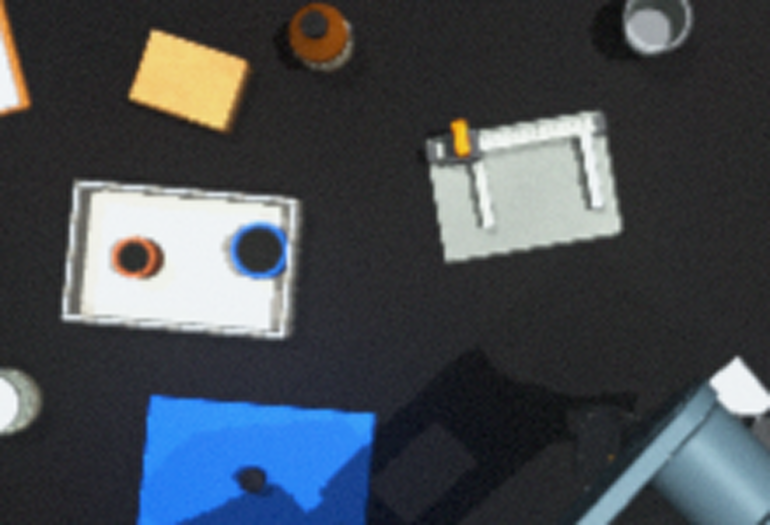

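Run:
```python
from h import *
f=manip.grab_frame("scene");g=manip.grab_frame("top")
a=cv2.resize(f[125:190,265:360],None,fx=8,fy=8,interpolation=2);cv2.imwrite("pics/dd_s.png",a)
m=seg(g,(100,120,60),(125,255,255),(180,185,215,225));c=max(cv2.findContours(m,0,1)[0],key=cv2.contourArea)
(cx,cy),r=cv2.minEnclosingCircle(c);print(cx,cy,r,atz("top",(cx,cy),.061))
X=atz("top",(cx,cy),.061)
print("exp in scene crop top",(proj("scene",X)-[265,125])*8,"bottom",(proj("scene",[X[0],X[1],.005])-[265,125])*8, "ring", [((proj("scene",X+[.031*np.cos(t),.031*np.sin(t),0])-[265,125])*8).round().tolist() for t in np.arange(0,6.28,1.57)])
R=Ro.from_euler("z",-.1).as_matrix();print("in case",R.T@(X-[.5025,.335,0]))
```

```text
193.94595336914062 201.34458923339844 8.2847261428833 [0.50800135 0.25193931 0.061     ]
exp in scene crop top [264.68340605 283.8915257 ] bottom [255.1770008  383.61297536] ring [[318.0, 312.0], [309.0, 258.0], [213.0, 257.0], [220.0, 311.0]]
in case [ 0.0137661  -0.08209652  0.061     ]
```

View pics/dd_s.png

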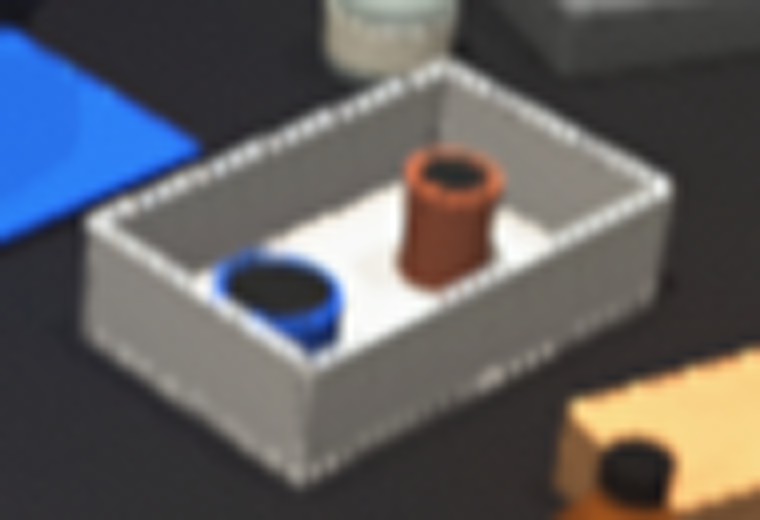

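Blue and copper both stand level in the case. Blue has shifted about 30 mm toward an end wall since I released it, but it is upright: its ring's centre, width and height in both views match a standing piece. Lid, caliper and glassware are as they should be, so I'm handing in.

```bash
python3 -c "
from h import *
st();print(manip.hand_in())"
```

```text
t 82.78 p [ 0.3128 -0.16    0.2137] F [ 0.1 -0.2 -0.1] op 1.001
[[-0.002, -0.099, -0.995], [-0.0, -0.995, 0.099], [-1.0, 0.001, 0.002]]
the job is handed in; nothing more can be done
None
```

The job is done and handed in at about 83 s. The lid lies right way up on the bench, and copper and then blue were each checked in the caliper and stood in the case. The jaw is pushed to its open stop. Steel was not in either picture, so I skipped it.

- **Caliper checks:** I took contact with both jaws from the force rising above the roughly 3 N of slide friction, and it came where the jaw positions predicted. By the spring figure the rocking was at most about 0.02 rad. I eased off after first contact; blue seemed to have just lost contact, so I closed on it again at about 2 N before opening.
- **Last pictures:** Both pieces stand upright in the case and the lid is on the bench. The glassware and other things are where they started, within measuring error.
- **Blue moved after release:** The last pictures show it about 30 mm from where I set it down, close to an end wall of the case. It is still upright and inside. I take this to be the knock the task mentions.
- **Network misreads:** A few network detections disagreed with the pictures, such as filter box, wash bottle and blue pipe positions in the top view. I went by the pictures and my own measurements.

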